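Free the jammed drives and lock them into the dock

TASK

The drives in the red caddy have skewed in transit and are jammed with their corners under its lugs. Pull the dock's orange lock knob fully out, then, without forcing it, turn each drive flat along its bay until its corners come free, lift it out and lay it flat in any empty seat of the dock with its notch over the brass pin. When every drive is seated, push the knob fully home to lock them in, and leave the other things on the desk where they are.

Things in the scene. Friction and masses are not known exactly. Their poses are not given: they have to be found in the camera images.
- drive_a_center (a point): middle of a solid state drive on its notched sled (shape: see drive_a), half-way up its 32 mm height; x runs along the sled, away from the notched end, y across, z up. Grip it across the 30 mm wide finned body. None if this drive is absent
- drive_a: the drive on its sled, 120 x 50 x 32 mm, 180 g, origin under its middle. Sled: dark steel plate 120 x 50 x 4 mm, with a U notch 12 mm wide, 19 mm deep, open at the middle of its -x end. On it a grey finned body 30 mm wide (y), 28 mm high, from x = -32 to x = +52 mm. May be absent. All the drives are alike
- drive_b_center (a point): middle of a solid state drive on its notched sled (shape: see drive_b), half-way up its 32 mm height; x runs along the sled, away from the notched end, y across, z up. Grip it across the 30 mm wide finned body. None if this drive is absent
- drive_b: the drive on its sled, 120 x 50 x 32 mm, 180 g, origin under its middle. Sled: dark steel plate 120 x 50 x 4 mm, with a U notch 12 mm wide, 19 mm deep, open at the middle of its -x end. On it a grey finned body 30 mm wide (y), 28 mm high, from x = -32 to x = +52 mm. May be absent. All the drives are alike
- drive_c_center (a point): middle of a solid state drive on its notched sled (shape: see drive_c), half-way up its 32 mm height; x runs along the sled, away from the notched end, y across, z up. Grip it across the 30 mm wide finned body. None if this drive is absent
- drive_c: the drive on its sled, 120 x 50 x 32 mm, 180 g, origin under its middle. Sled: dark steel plate 120 x 50 x 4 mm, with a U notch 12 mm wide, 19 mm deep, open at the middle of its -x end. On it a grey finned body 30 mm wide (y), 28 mm high, from x = -32 to x = +52 mm. May be absent. All the drives are alike
- drive_d_center (a point): middle of a solid state drive on its notched sled (shape: see drive_d), half-way up its 32 mm height; x runs along the sled, away from the notched end, y across, z up. Grip it across the 30 mm wide finned body. None if this drive is absent
- drive_d: the drive on its sled, 120 x 50 x 32 mm, 180 g, origin under its middle. Sled: dark steel plate 120 x 50 x 4 mm, with a U notch 12 mm wide, 19 mm deep, open at the middle of its -x end. On it a grey finned body 30 mm wide (y), 28 mm high, from x = -32 to x = +52 mm. May be absent. All the drives are alike
- dock: the fixed black dock, origin under the middle of its four seats, which lie along its x, 60 mm apart in y. Seat floor 8 mm above the desk. Base from x = -88 to +72 mm, 248 mm wide. Rails beside each seat are 56 mm apart, 5 mm high; end stop at x = +63 mm, 18 mm high over the floor; front sill at x below -70 mm
- seat_0 (a point): where the centre point of a drive lies when it is seated here; x along the seat. The floor is 16 mm lower. Brass locating pin 48 mm towards -x of this point: 8 mm thick, 9 mm tall over the floor, top 3 mm coned. Seated, the sled is flat on the floor, notch round the pin (play 2 mm each side, 3 mm each way endways)
- seat_1 (a point): where the centre point of a drive lies when it is seated here; x along the seat. The floor is 16 mm lower. Brass locating pin 48 mm towards -x of this point: 8 mm thick, 9 mm tall over the floor, top 3 mm coned. Seated, the sled is flat on the floor, notch round the pin (play 2 mm each side, 3 mm each way endways)
- seat_2 (a point): where the centre point of a drive lies when it is seated here; x along the seat. The floor is 16 mm lower. Brass locating pin 48 mm towards -x of this point: 8 mm thick, 9 mm tall over the floor, top 3 mm coned. Seated, the sled is flat on the floor, notch round the pin (play 2 mm each side, 3 mm each way endways)
- seat_3 (a point): where the centre point of a drive lies when it is seated here; x along the seat. The floor is 16 mm lower. Brass locating pin 48 mm towards -x of this point: 8 mm thick, 9 mm tall over the floor, top 3 mm coned. Seated, the sled is flat on the floor, notch round the pin (play 2 mm each side, 3 mm each way endways)
- caddy: the fixed red tray, 150 (x) x 326 (y) x 18 mm, origin under its middle. Four bays along x, middles at y = +-40, +-120 mm, each 140 x 78 mm, floor 4 mm up. Lugs reach 9 mm in from the long walls 34 to 70 mm from mid-bay, 8 to 14 mm over its floor: a sled skewed 0.2 rad is caught by two corners; square and central it clears them by 5 mm each side. Bays may be empty
- lock (a joint): travel of the dock's lock plate, m: 0 home (covers the pins and notched ends), 0.030 fully out, towards the dock's -x (pins bare). A detent holds it at both ends: 6 N starts it, past half-way it snaps to the other end. Steel strip 224 mm wide, underside 10 mm over the seat floor; a sled riding on its pin blocks it
- lock_knob (a point): centre of the orange pull knob of the lock plate, in front of the dock, 30 mm above the desk: a cylinder 32 mm across, 26 mm long, lying along the dock's x; axes parallel to the dock's. Pinched from above across its 32 mm. It moves with the plate; behind it is a thin neck, 17 mm long when home
- ssd_1_center (a point): a bare grey solid state drive, 100 x 70 x 7 mm, without sled, lying on the desk; not part of the job; point at its centre
- ssd_2_center (a point): a bare grey solid state drive, 100 x 70 x 7 mm, without sled, lying on the desk; not part of the job; point at its centre
- heat_sink_center (a point): a spare aluminium heat sink, 60 x 60 x 26 mm, on the desk; not part of the job; point at its centre
- screwdriver_grip (a point): the handle of a black precision screwdriver, 160 mm long, lying on the desk; not part of the job
- brush_grip (a point): the handle of a dusting brush, 170 mm long, lying on the desk; not part of the job
- mug: a blue mug, 80 mm across and 95 mm high, origin under its middle; not part of the job
- screw_jar: a jar of screws, 64 mm across and 75 mm high, origin under its middle; not part of the job
Things that resemble listed ones, but are neither listed nor needed, are in the scene too. What is shaped like the drive_c but turquoise is not meant.

How it is judged (in metres and radians):
On the way, in this order (a step that is already met when the one before it is completed fails the run):
1. the lock knob is pulled out (value of joint lock above 0.026 m), for 0.2 s.
2. with the knob out, every drive present lies flat in a seat of the dock with its notch over the pin, released (((x of drive_a_center in the frame of seat_0 between -0.006 and 0.006 m and y of drive_a_center in the frame of seat_0 between -0.005 and 0.005 m and z of drive_a_center in the frame of seat_0 between -0.003 and 0.003 m and angle between the x axis of drive_a_center and the x axis of seat_0, either way round below 0.09 rad) or (x of drive_a_center in the frame of seat_1 between -0.006 and 0.006 m and y of drive_a_center in the frame of seat_1 between -0.005 and 0.005 m and z of drive_a_center in the frame of seat_1 between -0.003 and 0.003 m and angle between the x axis of drive_a_center and the x axis of seat_1, either way round below 0.09 rad) or (x of drive_a_center in the frame of seat_2 between -0.006 and 0.006 m and y of drive_a_center in the frame of seat_2 between -0.005 and 0.005 m and z of drive_a_center in the frame of seat_2 between -0.003 and 0.003 m and angle between the x axis of drive_a_center and the x axis of seat_2, either way round below 0.09 rad) or (x of drive_a_center in the frame of seat_3 between -0.006 and 0.006 m and y of drive_a_center in the frame of seat_3 between -0.005 and 0.005 m and z of drive_a_center in the frame of seat_3 between -0.003 and 0.003 m and angle between the x axis of drive_a_center and the x axis of seat_3, either way round below 0.09 rad)) and ((x of drive_b_center in the frame of seat_0 between -0.006 and 0.006 m and y of drive_b_center in the frame of seat_0 between -0.005 and 0.005 m and z of drive_b_center in the frame of seat_0 between -0.003 and 0.003 m and angle between the x axis of drive_b_center and the x axis of seat_0, either way round below 0.09 rad) or (x of drive_b_center in the frame of seat_1 between -0.006 and 0.006 m and y of drive_b_center in the frame of seat_1 between -0.005 and 0.005 m and z of drive_b_center in the frame of seat_1 between -0.003 and 0.003 m and angle between the x axis of drive_b_center and the x axis of seat_1, either way round below 0.09 rad) or (x of drive_b_center in the frame of seat_2 between -0.006 and 0.006 m and y of drive_b_center in the frame of seat_2 between -0.005 and 0.005 m and z of drive_b_center in the frame of seat_2 between -0.003 and 0.003 m and angle between the x axis of drive_b_center and the x axis of seat_2, either way round below 0.09 rad) or (x of drive_b_center in the frame of seat_3 between -0.006 and 0.006 m and y of drive_b_center in the frame of seat_3 between -0.005 and 0.005 m and z of drive_b_center in the frame of seat_3 between -0.003 and 0.003 m and angle between the x axis of drive_b_center and the x axis of seat_3, either way round below 0.09 rad)) and ((x of drive_c_center in the frame of seat_0 between -0.006 and 0.006 m and y of drive_c_center in the frame of seat_0 between -0.005 and 0.005 m and z of drive_c_center in the frame of seat_0 between -0.003 and 0.003 m and angle between the x axis of drive_c_center and the x axis of seat_0, either way round below 0.09 rad) or (x of drive_c_center in the frame of seat_1 between -0.006 and 0.006 m and y of drive_c_center in the frame of seat_1 between -0.005 and 0.005 m and z of drive_c_center in the frame of seat_1 between -0.003 and 0.003 m and angle between the x axis of drive_c_center and the x axis of seat_1, either way round below 0.09 rad) or (x of drive_c_center in the frame of seat_2 between -0.006 and 0.006 m and y of drive_c_center in the frame of seat_2 between -0.005 and 0.005 m and z of drive_c_center in the frame of seat_2 between -0.003 and 0.003 m and angle between the x axis of drive_c_center and the x axis of seat_2, either way round below 0.09 rad) or (x of drive_c_center in the frame of seat_3 between -0.006 and 0.006 m and y of drive_c_center in the frame of seat_3 between -0.005 and 0.005 m and z of drive_c_center in the frame of seat_3 between -0.003 and 0.003 m and angle between the x axis of drive_c_center and the x axis of seat_3, either way round below 0.09 rad)) and ((x of drive_d_center in the frame of seat_0 between -0.006 and 0.006 m and y of drive_d_center in the frame of seat_0 between -0.005 and 0.005 m and z of drive_d_center in the frame of seat_0 between -0.003 and 0.003 m and angle between the x axis of drive_d_center and the x axis of seat_0, either way round below 0.09 rad) or (x of drive_d_center in the frame of seat_1 between -0.006 and 0.006 m and y of drive_d_center in the frame of seat_1 between -0.005 and 0.005 m and z of drive_d_center in the frame of seat_1 between -0.003 and 0.003 m and angle between the x axis of drive_d_center and the x axis of seat_1, either way round below 0.09 rad) or (x of drive_d_center in the frame of seat_2 between -0.006 and 0.006 m and y of drive_d_center in the frame of seat_2 between -0.005 and 0.005 m and z of drive_d_center in the frame of seat_2 between -0.003 and 0.003 m and angle between the x axis of drive_d_center and the x axis of seat_2, either way round below 0.09 rad) or (x of drive_d_center in the frame of seat_3 between -0.006 and 0.006 m and y of drive_d_center in the frame of seat_3 between -0.005 and 0.005 m and z of drive_d_center in the frame of seat_3 between -0.003 and 0.003 m and angle between the x axis of drive_d_center and the x axis of seat_3, either way round below 0.09 rad)) and contact force between each of drive_a, drive_b, drive_c, drive_d and the fingers below 0.1 N and value of joint lock above 0.024 m), for 0.2 s.
At the end, for the whole second after the job is handed in: The lock knob is home (within 3 mm) and every drive present rests flat in a seat of the dock, notch over its pin (within 6 mm along, 5 mm across and 3 mm in height of the seat point, turned no more than 0.09 rad) (((x of drive_a_center in the frame of seat_0 between -0.006 and 0.006 m and y of drive_a_center in the frame of seat_0 between -0.005 and 0.005 m and z of drive_a_center in the frame of seat_0 between -0.003 and 0.003 m and angle between the x axis of drive_a_center and the x axis of seat_0, either way round below 0.09 rad) or (x of drive_a_center in the frame of seat_1 between -0.006 and 0.006 m and y of drive_a_center in the frame of seat_1 between -0.005 and 0.005 m and z of drive_a_center in the frame of seat_1 between -0.003 and 0.003 m and angle between the x axis of drive_a_center and the x axis of seat_1, either way round below 0.09 rad) or (x of drive_a_center in the frame of seat_2 between -0.006 and 0.006 m and y of drive_a_center in the frame of seat_2 between -0.005 and 0.005 m and z of drive_a_center in the frame of seat_2 between -0.003 and 0.003 m and angle between the x axis of drive_a_center and the x axis of seat_2, either way round below 0.09 rad) or (x of drive_a_center in the frame of seat_3 between -0.006 and 0.006 m and y of drive_a_center in the frame of seat_3 between -0.005 and 0.005 m and z of drive_a_center in the frame of seat_3 between -0.003 and 0.003 m and angle between the x axis of drive_a_center and the x axis of seat_3, either way round below 0.09 rad)) and ((x of drive_b_center in the frame of seat_0 between -0.006 and 0.006 m and y of drive_b_center in the frame of seat_0 between -0.005 and 0.005 m and z of drive_b_center in the frame of seat_0 between -0.003 and 0.003 m and angle between the x axis of drive_b_center and the x axis of seat_0, either way round below 0.09 rad) or (x of drive_b_center in the frame of seat_1 between -0.006 and 0.006 m and y of drive_b_center in the frame of seat_1 between -0.005 and 0.005 m and z of drive_b_center in the frame of seat_1 between -0.003 and 0.003 m and angle between the x axis of drive_b_center and the x axis of seat_1, either way round below 0.09 rad) or (x of drive_b_center in the frame of seat_2 between -0.006 and 0.006 m and y of drive_b_center in the frame of seat_2 between -0.005 and 0.005 m and z of drive_b_center in the frame of seat_2 between -0.003 and 0.003 m and angle between the x axis of drive_b_center and the x axis of seat_2, either way round below 0.09 rad) or (x of drive_b_center in the frame of seat_3 between -0.006 and 0.006 m and y of drive_b_center in the frame of seat_3 between -0.005 and 0.005 m and z of drive_b_center in the frame of seat_3 between -0.003 and 0.003 m and angle between the x axis of drive_b_center and the x axis of seat_3, either way round below 0.09 rad)) and ((x of drive_c_center in the frame of seat_0 between -0.006 and 0.006 m and y of drive_c_center in the frame of seat_0 between -0.005 and 0.005 m and z of drive_c_center in the frame of seat_0 between -0.003 and 0.003 m and angle between the x axis of drive_c_center and the x axis of seat_0, either way round below 0.09 rad) or (x of drive_c_center in the frame of seat_1 between -0.006 and 0.006 m and y of drive_c_center in the frame of seat_1 between -0.005 and 0.005 m and z of drive_c_center in the frame of seat_1 between -0.003 and 0.003 m and angle between the x axis of drive_c_center and the x axis of seat_1, either way round below 0.09 rad) or (x of drive_c_center in the frame of seat_2 between -0.006 and 0.006 m and y of drive_c_center in the frame of seat_2 between -0.005 and 0.005 m and z of drive_c_center in the frame of seat_2 between -0.003 and 0.003 m and angle between the x axis of drive_c_center and the x axis of seat_2, either way round below 0.09 rad) or (x of drive_c_center in the frame of seat_3 between -0.006 and 0.006 m and y of drive_c_center in the frame of seat_3 between -0.005 and 0.005 m and z of drive_c_center in the frame of seat_3 between -0.003 and 0.003 m and angle between the x axis of drive_c_center and the x axis of seat_3, either way round below 0.09 rad)) and ((x of drive_d_center in the frame of seat_0 between -0.006 and 0.006 m and y of drive_d_center in the frame of seat_0 between -0.005 and 0.005 m and z of drive_d_center in the frame of seat_0 between -0.003 and 0.003 m and angle between the x axis of drive_d_center and the x axis of seat_0, either way round below 0.09 rad) or (x of drive_d_center in the frame of seat_1 between -0.006 and 0.006 m and y of drive_d_center in the frame of seat_1 between -0.005 and 0.005 m and z of drive_d_center in the frame of seat_1 between -0.003 and 0.003 m and angle between the x axis of drive_d_center and the x axis of seat_1, either way round below 0.09 rad) or (x of drive_d_center in the frame of seat_2 between -0.006 and 0.006 m and y of drive_d_center in the frame of seat_2 between -0.005 and 0.005 m and z of drive_d_center in the frame of seat_2 between -0.003 and 0.003 m and angle between the x axis of drive_d_center and the x axis of seat_2, either way round below 0.09 rad) or (x of drive_d_center in the frame of seat_3 between -0.006 and 0.006 m and y of drive_d_center in the frame of seat_3 between -0.005 and 0.005 m and z of drive_d_center in the frame of seat_3 between -0.003 and 0.003 m and angle between the x axis of drive_d_center and the x axis of seat_3, either way round below 0.09 rad)) and linear speed of each of drive_a, drive_b, drive_c, drive_d below 0.02 m/s and value of joint lock below 0.003 m); the robot touches nothing.
It fails at once if a drive is forced against the caddy with more than 60 N (contact force between any of drive_a, drive_b, drive_c, drive_d and caddy above 60 N).
It fails at once if a bystanding thing on the desk is moved by more than 40 mm (distance of any of ssd_1_center, ssd_2_center, heat_sink_center, screwdriver_grip, brush_grip, mug, screw_jar from where it was at the start of the episode above 0.04 m).
Of drive_a, drive_b, drive_c, drive_d only 3 to 4 are there at a start; the rules pass over those that are not, and their reading is None.
At some moment in a run one of drive_a, drive_b, drive_c, drive_d may be knocked a few centimetres aside while the robot is not near it.
Once in a run the grip may slacken for a moment while it holds something.
It also fails if it takes over 210 s, if anything falls off the work surface, if the arm or the gripper's body presses on something with over 40 N, if the wrist force passes 120 N, or if a joint passes its speed limit or range.

ROBOT

A 6-joint arm with a two-finger parallel gripper is mounted at the origin on the work surface. World frame = base frame: x ahead of the robot, y to its left, z up, the work surface at z = 0. Lengths are in mm, angles in rad, forces in N, time in s.
With the tool pointing down it reaches from about 250 to 775 mm from the base axis. Payload 4 kg.
Tool frame: the origin (TCP) lies midway between the tips of the shut fingers; the grasp point (between the pads) lies 19 mm behind it; z points along the fingers, y is the line along which they close (so a half turn about z gives the same grasp; the last joint's range is limited). The gripper opens to 85 mm and grips with 20 to 120 N. Pads are 22 mm wide; open, the fingers measure 114 mm over their backs; the gripper's body (76 mm by 85 mm) begins 54 mm behind the grasp point. The pads swing forward as they close: fully open they stand 13 mm farther back than shut.
Start: joints at [-0.103, 0.087, 1.371, -0, 1.684, -0.103], TCP at [550.016, -0.006, 231.341] pointing down, gripper open.
Joint ranges: [-3.1, 3.1], [-0.76, 2.03], [0.27, 2.55], [-1.08, 4.22], [0.17, 2.65], [-2.57, 2.57]. Speed limits (rad/s): [2.79, 2.79, 3.14, 3.14, 3.14, 3.14].

INTERFACE

Orientations are given as a unit quaternion [x, y, z, w].
In Python, from workcell import telemetry, cams, hand_in gives the robot as it stands. The module is installed in compiled form; this text tells all that it offers.
- The arm moves only by the shell command python3 -m handwheel 'ROWS' [OPENING] [FORCE]. ROWS is a JSON object of lists of equal length, an entry for each row: "offset": the shift along the tool's x, y, z in cm, a list of three; "turn": the turn about the tool's z in rad. A call has 1 to 10 rows; each row is the pose to reach, as a shift and turn from the pose commanded when the call began, along the tool's axes at that moment; what a row does not reach only later rows make up. A row lasts 1/10 s, in which the tool goes at most 50 mm and 8.59 degrees, less where a joint would pass 70% of its speed; a pose out of reach is approached as far as the arm can. A call with a gripper value outside its range is refused whole. OPENING is the opening, from -1 (shut) to 1 (fully open), set as the call begins (- or left out, the last holds). The fingers move at their own pace and stop on an object; FORCE is the grip in N (left out, the last holds). Time passes only in rows, so rows that repeat a pose let the fingers close. It gives the time, the measured TCP pose, the force, the opening and the grip force at its end, in the units of the state.
- telemetry.sense(): the state, without advancing time (a new reading comes with each control period).
- cams.get_image(name): name is "scene" or "side" or "wrist"; returns a dict with "frame" (384x512x3 uint8, red, green, blue), "intrinsics" (3x3 intrinsics, pixels), "cam_to_world" (4x4, takes a point from camera to world coordinates). Camera axes: x right, y down, z forward; pixel columns grow to the right and rows downward; lengths in mm; the calibration is good to about 2 mm. A picture is of the moment at which its call begins. There is no depth.
- hand_in(): hands the job in; it is judged then, once.
The state is a dict: "t": time; "q": joint angles; "joint_vel": joint speeds; "joint_efforts": joint torques, N m; "tcp_pos": TCP position; "tool_rot": TCP orientation; "contact_force": force on the tool from outside, world axes, zero at the start; "wrist_torque": the same for the moment, N m; "gripper_width": opening from 0.0 (shut) to 1.0 (fully open); "grip_force": force on a finger pad.
Only numpy, scipy, OpenCV 4.12 (cv2) and the standard library are available. Lean on these libraries where they do the work, as an engineer would, in place of code of your own. Each camera call takes 0.05 s, during which the arm holds its last target. There are 200 camera calls.

## Working session

There is one attempt and no reset: what is moved stays moved. The work goes in short steps, Python scripts to look and compute and a shell command to move; the robot and the scene stay as the last step left them, time stands still between calls to the robot, and variables do not carry over. Pictures are saved under pics/ and viewed, at most 14 in all, crops included, and the job is handed in when it is done.

```bash
mkdir -p pics; python3 - <<'E'
from workcell import telemetry,cams
import cv2,numpy as np
for n in("scene","side"):
    d=cams.get_image(n); cv2.imwrite(f"pics/{n}0.png",cv2.resize(d["frame"][:,:,::-1],(800,600),interpolation=cv2.INTER_CUBIC))
    print(n,d["intrinsics"].round(1).tolist(),d["cam_to_world"].round(3).tolist())
print(telemetry.sense())
E
```

```text
scene [[474.0, 0.0, 250.0], [0.0, 474.0, 184.8], [0.0, 0.0, 1.0]] [[-0.871, 0.317, -0.375, 1096.394], [0.491, 0.565, -0.663, 1039.024], [0.002, -0.762, -0.648, 1077.394], [0.0, 0.0, 0.0, 1.0]]
side [[429.0, 0.0, 256.3], [0.0, 429.0, 197.1], [0.0, 0.0, 1.0]] [[0.721, -0.462, 0.517, -238.413], [-0.693, -0.477, 0.54, -756.125], [-0.003, -0.748, -0.664, 1014.664], [0.0, 0.0, 0.0, 1.0]]
{'t': 0.1, 'q': array([-1.03104418e-01,  8.78966724e-02,  1.37213441e+00, -3.10205212e-06,
        1.68361624e+00, -1.03095833e-01]), 'joint_vel': array([-0.00076641, -0.00049751, -0.00397003,  0.00014129,  0.00022257,
        0.00035227]), 'joint_efforts': array([ 2.78635656e-03, -3.53014469e+01, -3.14218891e+01, -1.15072685e-04,
        7.91701314e-03, -1.45799942e-05]), 'tcp_pos': array([5.49538285e+02, 3.97187636e-02, 2.30231801e+02]), 'tool_rot': array([ 7.07109566e-01,  7.07103250e-01, -6.49010028e-04, -7.96367461e-04]), 'contact_force': array([ 0.687131  , -0.80261233,  0.33129509]), 'wrist_torque': array([ 0.00193467, -0.0001351 , -0.03546094]), 'grip_force': 0.0, 'gripper_width': 0.9997620166394365}
```

View pics/scene0.png

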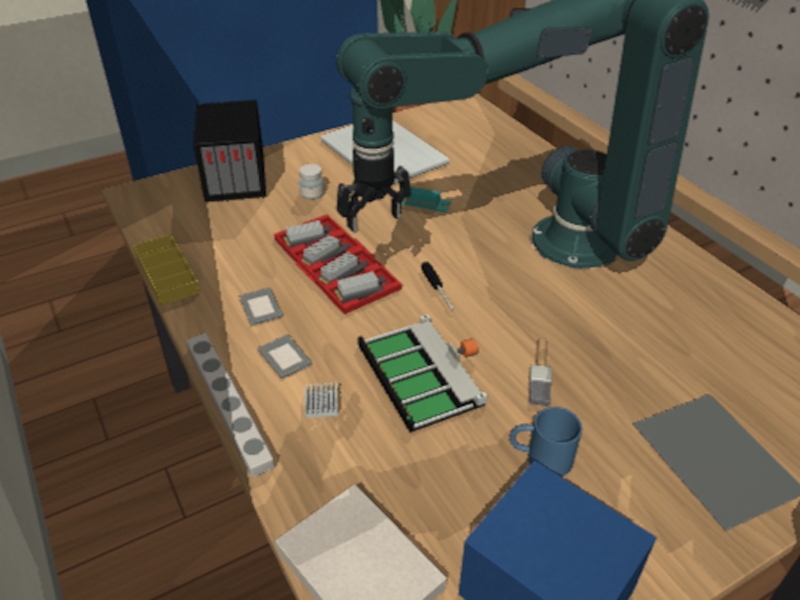

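View pics/side0.png

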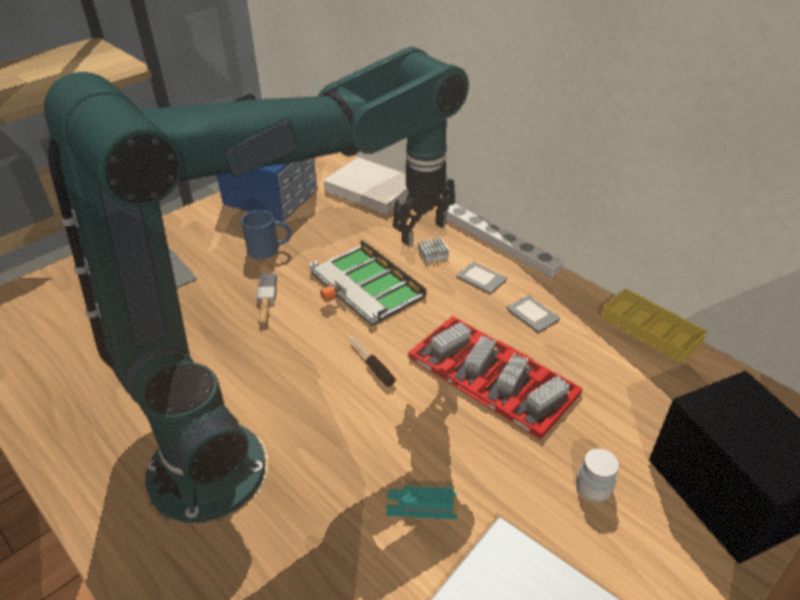

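Both views show four drives in the red caddy (scene ~(338,262), side ~(495,375)). The dock has green seats and its orange knob at scene (469,347), side (328,293); all seats look empty. Next I get coarse poses.

```bash
cat > h.py <<'E'
from workcell import telemetry,cams
import cv2,numpy as np
def proj(d,P):
    M=np.linalg.inv(d["cam_to_world"]); p=(M[:3,:3]@np.atleast_2d(P).T).T+M[:3,3]; q=(d["intrinsics"]@p.T).T; return q[:,:2]/q[:,2:]
def back(d,uv,z):
    uv=np.atleast_2d(uv).astype(float); r=np.c_[uv,np.ones(len(uv))]@np.linalg.inv(d["intrinsics"]).T@d["cam_to_world"][:3,:3].T
    c=d["cam_to_world"][:3,3]; return c+r*((z-c[2])/r[:,2:])
def rng(z): return np.broadcast_to(z,(1,))
def mask(d,col):
    h=cv2.cvtColor(d["frame"],cv2.COLOR_RGB2HSV)
    lo,hi={"red":((0,150,60),(4,255,255)),"red2":((172,150,60),(180,255,255)),"orange":((5,190,120),(14,255,255)),"green":((45,100,60),(75,255,255)),
     "brass":((18,110,80),(32,255,255))}[col]
    return cv2.inRange(h,lo,hi)
def comps(m,mina):
    n,l,s,c=cv2.connectedComponentsWithStats(m)
    return [(i,s[i],c[i]) for i in range(1,n) if s[i,4]>=mina],l
E
python3 - <<'E'
from h import *
for n in("scene","side"):
    d=cams.get_image(n)
    for col,z,a in(("red",18,800),("orange",30,15),("green",8,60)):
        m=mask(d,col)
        if col=="red": m|=mask(d,"red2")
        cs,l=comps(m,a)
        for i,s,c in cs:
            ys,xs=np.where(l==i); P=back(d,np.c_[xs,ys],z)[:,:2].astype(np.float32)
            r=cv2.minAreaRect(P); print(n,col,s[4],c.round(1),back(d,c,z)[0].round(0),np.round(r[0]),np.round(r[1]),round(r[2],1))
E
```

```text
scene red 1051 [218.2 170.4] [ 544. -170.   18.] [ 545. -200.] [161. 340.] 5.4
scene green 264 [249.5 220.5] [566.  97.   8.] [565.  97.] [44. 88.] 84.0
scene green 293 [257.6 232.9] [571. 157.   8.] [571. 156.] [44. 88.] 85.0
scene green 320 [265.9 246.1] [576. 217.   8.] [576. 217.] [45. 87.] 84.8
scene green 358 [274.7 260.2] [582. 277.   8.] [585. 276.] [45. 95.] 84.9
side red 1550 [317.5 243. ] [ 526. -233.   18.] [ 538. -212.] [162. 326.] 5.0
side green 108 [225. 166.] [584. 277.   8.] [586. 278.] [35. 81.] 83.6
side green 114 [234.5 173.4] [580. 217.   8.] [580. 217.] [32. 78.] 85.9
side green 121 [243.9 181.4] [574. 158.   8.] [575. 157.] [32. 81.] 84.9
side green 123 [254.1 189.5] [569.  99.   8.] [570.  98.] [33. 78.] 83.9
```

```bash
python3 -m handwheel '{"offset":[[4,0,-1],[8,0,-2],[12,0,-3],[16,0,-4],[16,-4,-6],[16,-4,-6],[16,-4,-6],[16,-4,-6],[16,-4,-6],[16,-4,-6]],"turn":[0.15,0.3,0.45,0.6,0.75,0.9,1.05,1.2,1.35,1.49]}' 1; python3 -m handwheel '{"offset":[[0,0,0],[0,0,0],[0,0,0]],"turn":[0.15,0.17,0.17]}'
python3 - <<'E'
from h import *
d=cams.get_image("wrist"); cv2.imwrite("pics/w1.png",cv2.resize(d["frame"][:,:,::-1],(800,600),interpolation=cv2.INTER_CUBIC))
print(d["intrinsics"].round(1).tolist(),d["cam_to_world"].round(3).tolist(),telemetry.sense()["tcp_pos"])
E
```

```text
t: 1.2
tcp_pos: [509.8, 160.0, 291.0]
tool_rot: [0.999, 0.037, -0.0, 0.0]
contact_force: [0.5, -0.5, 0.7]
gripper_width: 1.002
grip_force: 0.0
t: 1.5
tcp_pos: [509.9, 160.0, 291.1]
tool_rot: [0.999, -0.043, -0.0, 0.0]
contact_force: [-0.2, -0.4, 0.4]
gripper_width: 0.998
grip_force: 0.0
[[332.6, 0.0, 255.9], [0.0, 332.6, 188.4], [0.0, 0.0, 1.0]] [[-0.087, -0.959, -0.269, 578.834], [-0.996, 0.084, 0.024, 153.59], [-0.001, 0.27, -0.963, 434.311], [0.0, 0.0, 0.0, 1.0]] [509.95995985 159.97043158 291.16875637]
```

View pics/w1.png

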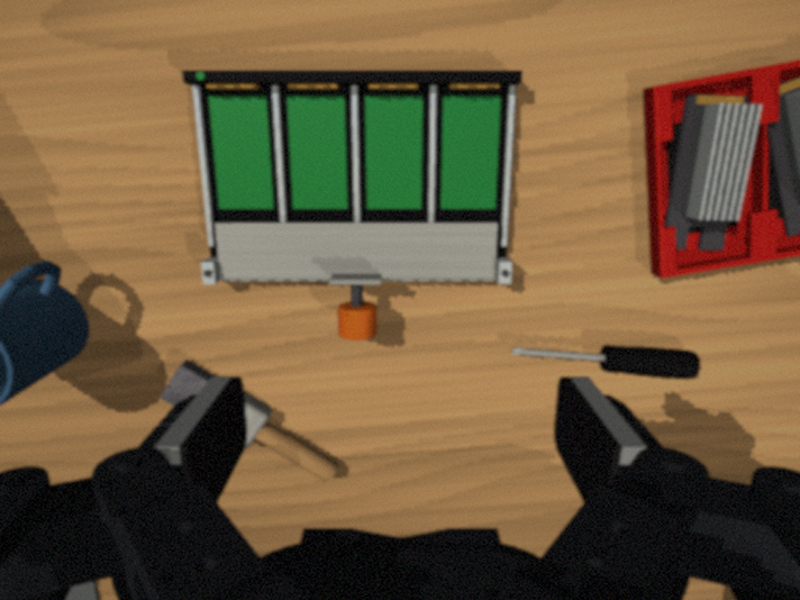

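The wrist view shows the dock square on, with the knob at (357,320), the lock plate home, and the brush head at (190,385). The nearest drive has its notch toward −x, matching the pins.

```bash
cat >> h.py <<'E'
def dockfit(d):
    cs,l=comps(mask(d,"green"),600); C=[]
    for i,s,c in cs:
        ys,xs=np.where(l==i); r=cv2.minAreaRect(back(d,np.c_[xs,ys],8)[:,:2].astype(np.float32)); C.append(r[0]); print("green",np.round(r[0],1),np.round(r[1],1),round(r[2],2))
    return np.array(C)
E
python3 - <<'E'
from h import *
d=cams.get_image("wrist"); C=dockfit(d)
v=cv2.fitLine(C.astype(np.float32),cv2.DIST_L2,0,.01,.01).ravel(); print("yaw dock y",np.degrees(np.arctan2(v[1],v[0])), C.mean(0))
for i,s,c in comps(mask(d,"orange"),100)[0]: print("knob",s,c,back(d,c,30),back(d,c,40))
print("brush",back(d,np.array([[165,395],[185,362],[270,420],[340,470]])/1.5625,12).round(0))
print("plate corners",back(d,np.array([[217,222],[497,222],[205,272],[507,272],[183,72],[520,72]])/1.5625,20).round(1))
E
```

```text
green [586.5 279.4] [46.1 85.9] 85.02
green [581.2 219.5] [46.1 86. ] 85.11
green [576.  159.7] [45.8 86.4] 85.66
green [570.7  99.7] [46.  85.9] 85.0
yaw dock y 85.0019 [578.60174561 189.56519318]
knob [217 196  22  22 408] [227.27941176 206.49509804] [[445.17101397 202.45925347  30.        ]] [[448.47664923 201.25065254  40.        ]]
brush [[386. 381.  12.]
 [416. 357.  12.]
 [353. 292.  12.]
 [296. 235.  12.]]
plate corners [[535.5 304.   20. ]
 [516.1  81.7  20. ]
 [496.  321.3  20. ]
 [474.5  75.1  20. ]
 [647.3 309.   20. ]
 [625.5  60.7  20. ]]
```

```bash
python3 -m handwheel '{"offset":[[-2,-1,4],[-4,-2,8],[-6,-3,12],[-6.7,-3.6,16],[-6.7,-3.6,20],[-6.7,-3.6,24],[-6.7,-3.6,26],[-6.7,-3.6,27],[-6.7,-3.6,27.9],[-6.7,-3.6,27.9]],"turn":[0,0,0,0,0,0,0,0,0,0]}' 0.3 40; python3 -m handwheel '{"offset":[[0,0,0],[0,0,0],[0,0,0],[0,0,0],[0,0,0],[0,0,0]],"turn":[0,0,0,0,0,0]}' -1 40
```

```text
t: 2.6
tcp_pos: [446.5, 201.8, 12.1]
tool_rot: [0.999, -0.044, -0.0, 0.0]
contact_force: [-0.5, -0.2, -0.4]
gripper_width: 0.65
grip_force: 0.0
t: 3.2
tcp_pos: [447.6, 200.6, 14.2]
tool_rot: [0.999, -0.044, 0.001, 0.001]
contact_force: [-2.0, -5.5, 4.6]
gripper_width: 0.361
grip_force: 39.8
```

```bash
python3 -m handwheel '{"offset":[[-0.5,0.05,0],[-1,0.1,0],[-1.5,0.1,0],[-2,0.1,0],[-2.5,0.1,0],[-2.9,0.1,0],[-3.1,0.1,0],[-3.1,0.1,0],[-3.1,0.1,0]],"turn":[0,0,0,0,0,0,0,0,0]}' - ; python3 -m handwheel '{"offset":[[0,0,0],[0,0,0],[0,0,0],[0,0,-2],[0,0,-6],[0,0,-11],[0,0,-16],[0,0,-21],[0,0,-26]],"turn":[0,0,0,0,0,0,0,0,0]}' 0.3;python3 -m handwheel '{"offset":[[5,-1,0],[9,-2,0],[9,-2,0]],"turn":[0,0,0]}' 1
python3 - <<'E'
from h import *
d=cams.get_image("wrist"); cv2.imwrite("pics/w2.png",cv2.resize(d["frame"][:,:,::-1],(800,600),interpolation=cv2.INTER_CUBIC)); dockfit(d)
for i,s,c in comps(mask(d,"orange"),100)[0]: print("knob",s,c,back(d,c,36))
for i,s,c in comps(mask(d,"brass"),5)[0]: print("brass",s,c.round(1),back(d,c,14).round(1))
E
```

```text
t: 4.1
tcp_pos: [417.7, 203.2, 14.2]
tool_rot: [0.999, -0.044, 0.003, 0.0]
contact_force: [2.5, -3.6, 4.2]
gripper_width: 0.358
grip_force: 40.4
t: 5.0
tcp_pos: [414.7, 203.8, 274.1]
tool_rot: [0.999, -0.044, -0.0, -0.0]
contact_force: [0.5, 0.1, -0.5]
gripper_width: 0.648
grip_force: 0.0
t: 5.3
tcp_pos: [510.2, 215.8, 268.8]
tool_rot: [0.999, -0.045, -0.002, 0.001]
contact_force: [-0.8, -0.5, -0.5]
gripper_width: 1.001
grip_force: 0.0
green [585.1 279.1] [46.4 86.7] 85.14
green [579.6 219.3] [46.  86.9] 85.32
green [574.1 159.2] [46.2 86.5] 84.8
green [569.2  99.4] [46.  87.7] 85.04
knob [261 220  24  24 480] [272.41875    231.84166667] [[416.60057615 203.80486792  36.        ]]
brass [463   9   5   4   7] [465.1  10.7] [[645.1 -23.5  14. ]]
brass [479   8   3   4   5] [479.8   9.4] [[645.  -39.2  14. ]]
brass [169  37   5   1   5] [171.  37.] [[648.  296.8  14. ]]
brass [452  39   4   2   5] [453.2  39.6] [[617.2 -12.7  14. ]]
brass [446  40   5   3   7] [448.1  40.7] [[616.6  -7.3  14. ]]
brass [175  46  34   5 125] [191.4  48.4] [[634.5 276.1  14. ]]
brass [230  46  34   5 119] [
[... 1215 characters left out ...]
[503 222   5   3   5] [505.  223.2] [[391.9 -94.2  14. ]]
brass [490 224   3   3   5] [490.6 225.4] [[390.5 -76.1  14. ]]
brass [497 225   7   4  13] [499.  226.6] [[387.9 -87.   14. ]]
brass [508 238   4   5   8] [509.8 239.9] [[ 367.8 -103.    14. ]]
brass [436 240   3   3   5] [437.  241.2] [[374.5  -8.9  14. ]]
brass [501 240   3   4   5] [502.  241.8] [[366.  -93.2  14. ]]
brass [471 244   3   6   7] [472.1 246.1] [[363.2 -55.   14. ]]
brass [464 246   5   3   8] [466.  247.4] [[362.2 -47.2  14. ]]
brass [443 248   3   4   5] [443.8 249.4] [[361.9 -18.4  14. ]]
brass [491 282  11   4  20] [495.9 283.6] [[304.1 -91.8  14. ]]
brass [485 284   5   2   7] [487.  284.6] [[303.8 -80.   14. ]]
```

View pics/w2.png

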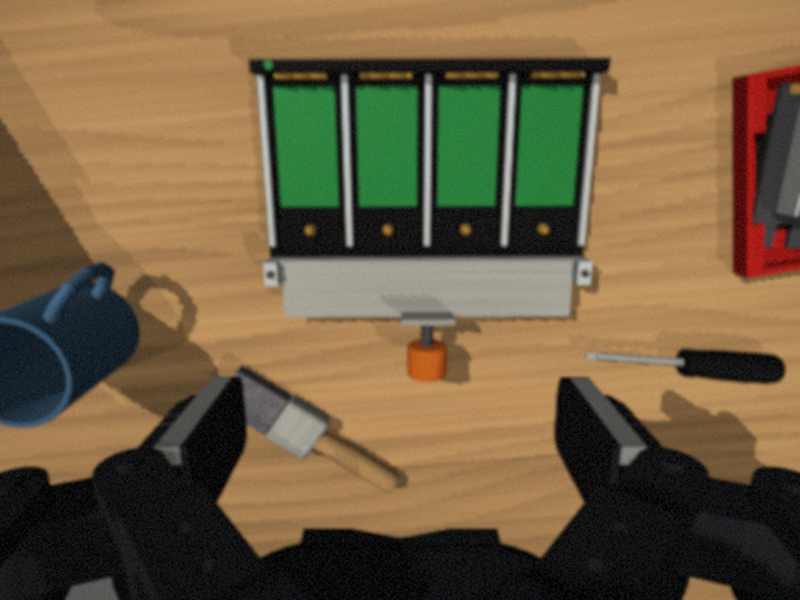

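Lock plate is fully out, and the pins are bare at (310,229), (387,229), (465,229) and (543,229). Now the caddy.

```bash
python3 -m handwheel '{"offset":[[0,4.5,0],[0,9,0],[0,13.5,0],[0,18,0],[0,22.5,0],[0,27,0],[0,31.5,0],[0,36,0],[0,41,0],[0,41,0]],"turn":[0,0,0,-0.1,-0.17,-0.175,-0.175,-0.175,-0.175,-0.175]}' 1; python3 -m handwheel '{"offset":[[0,0,0],[0,0,0]],"turn":[0,0]}'
python3 - <<'E'
from h import *
d=cams.get_image("wrist"); np.savez("caddy.npz",**d); cv2.imwrite("pics/w3.png",cv2.resize(d["frame"][:,:,::-1],(800,600),interpolation=cv2.INTER_CUBIC))
ys,xs=np.where(mask(d,"red")|mask(d,"red2")); P=back(d,np.c_[xs,ys],18)[:,:2].astype(np.float32); print(cv2.minAreaRect(P))
E
```

```text
t: 6.35
tcp_pos: [468.3, -197.2, 271.7]
tool_rot: [0.999, 0.039, -0.001, 0.001]
contact_force: [0.8, 1.3, 0.8]
gripper_width: 1.002
grip_force: 0.0
t: 6.55
tcp_pos: [470.1, -191.4, 272.5]
tool_rot: [0.999, 0.044, 0.0, -0.0]
contact_force: [0.4, 0.2, 0.2]
gripper_width: 0.994
grip_force: 0.0
((546.5348510742188, -206.95303344726562), (162.27520751953125, 325.6307373046875), 4.942752361297607)
```

View pics/w3.png

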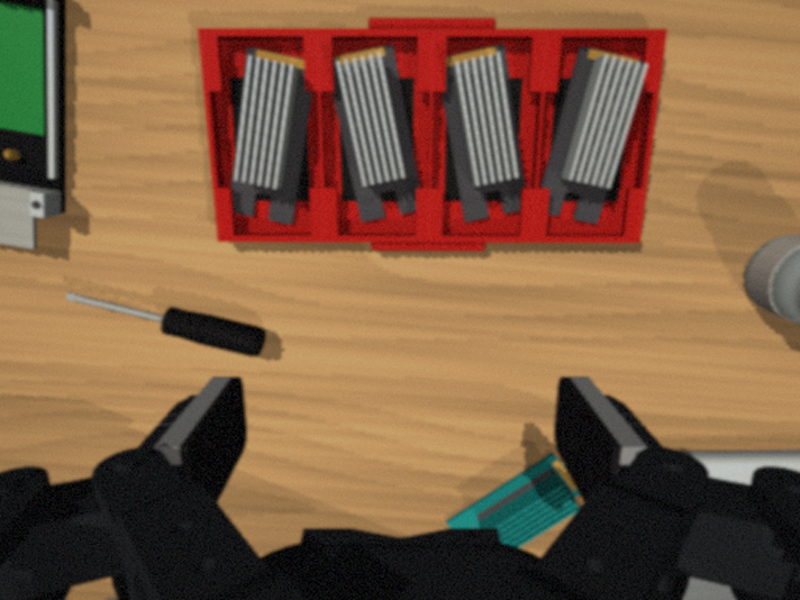

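All four bays hold a skewed drive, notches toward −x, centred at about (268,118), (373,118), (485,118) and (605,118). I fit their top faces.

```bash
cat >> h.py <<'E'
def drives(d,z=36,amin=250,thr=115):
    h=cv2.cvtColor(d["frame"],cv2.COLOR_RGB2HSV); m=cv2.inRange(h,(0,0,thr),(180,60,255)); g=cv2.inRange(h,(14,90,90),(30,255,255))
    m=cv2.morphologyEx(m,cv2.MORPH_CLOSE,np.ones((5,5))); m=cv2.morphologyEx(m,cv2.MORPH_OPEN,np.ones((5,5)))
    out=[]; cs,l=comps(m,amin)
    for i,s,c in cs:
        ys,xs=np.where(l==i); r=cv2.minAreaRect(back(d,np.c_[xs,ys],z)[:,:2].astype(np.float32)); (w,hh),a=r[1],r[2]
        if w<hh: w,hh,a=hh,w,a-90
        if 60<w<105 and 22<hh<48: out.append((r[0][0],r[0][1],(a+90)%180-90,w,hh)); print("drive",c.round(0),np.round(out[-1],1))
    return out
E
python3 - <<'E'
from h import *
d=dict(np.load("caddy.npz")); drives(d)
v=cv2.resize(d["frame"][0:170,110:440,::-1],None,fx=2.4,fy=2.4,interpolation=cv2.INTER_CUBIC)
cv2.imwrite("pics/w3c.png",v)
E
```

```text
drive [237.  76.] [ 556.2 -163.6   16.2   83.3   31.3]
drive [311.  76.] [ 563.  -243.7   16.8   83.5   31.5]
drive [168.  78.] [547.6 -88.3  -6.6  83.7  31.8]
drive [388.  77.] [ 569.2 -326.6   -6.8   83.6   32.3]
drive [477. 297.] [ 307.6 -497.6  -85.    84.2   26.9]
```

View pics/w3c.png

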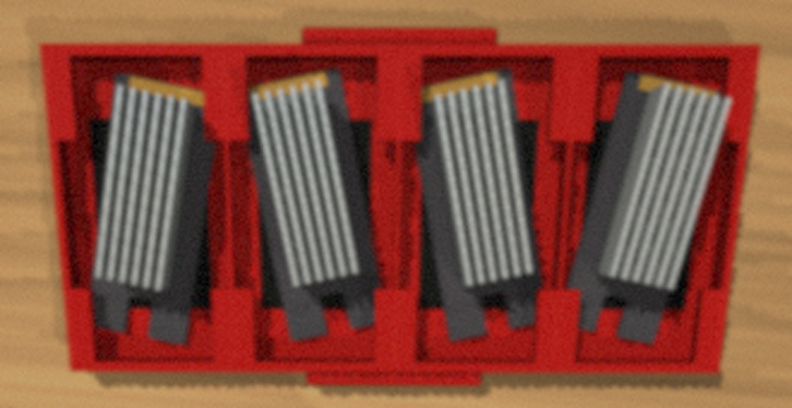

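```bash
cat > go.py <<'E'
import sys,numpy as np
from workcell import telemetry
from scipy.spatial.transform import Rotation as R
s=telemetry.sense(); M=R.from_quat(s["tool_rot"]); p=s["tcp_pos"]
a=[float(v) for v in sys.argv[1:]]
x=M.as_matrix()[:,0]; yaw=np.degrees(np.arctan2(x[1],x[0]))
c,sn=np.cos(np.radians(yaw)),np.sin(np.radians(yaw))
dx,dy,dz=np.array(a[:3])-p
print("at",p.round(1),"yaw",round(yaw,2),"force",s["contact_force"].round(1),"w",round(s["gripper_width"],3),"grip",round(s["grip_force"],1))
print("offset cm",np.round([(c*dx+sn*dy)/10,(sn*dx-c*dy)/10,-dz/10],2),"turn",round(np.radians(yaw-a[3]),3))
E
python3 go.py 542.7 -87.8 60 -6.6
```

```text
at [ 470.3 -191.2  272.6] yaw 5.04 force [ 0.3  0.2 -0.4] w 0.998 grip 0.0
offset cm [ 8.12 -9.66 21.26] turn 0.203
```

```bash
python3 -m handwheel '{"offset":[[3,-3,0],[6,-6,2],[8.1,-9.7,6],[8.1,-9.7,11],[8.1,-9.7,16],[8.1,-9.7,20],[8.1,-9.7,21.3],[8.1,-9.7,21.3],[8.1,-9.7,21.3],[8.1,-9.7,21.3]],"turn":[0.1,0.203,0.203,0.203,0.203,0.203,0.203,0.203,0.203,0.203]}' 0.18 60; python3 go.py 542.7 -87.8 14 -6.6
python3 - <<'E'
from h import *
d=cams.get_image("wrist"); cv2.imwrite("pics/w4.png",cv2.resize(d["frame"][:,:,::-1],(800,600),interpolation=cv2.INTER_CUBIC))
E
```

```text
t: 7.6
tcp_pos: [545.3, -89.8, 63.1]
tool_rot: [0.998, -0.058, 0.003, 0.001]
contact_force: [0.7, -0.6, -0.9]
gripper_width: 0.589
grip_force: 0.0
at [545.3 -89.8  63.1] yaw -6.7 force [ 0.7 -0.6 -0.9] w 0.589 grip 0.0
offset cm [-0.28 -0.16  4.91] turn -0.002
```

View pics/w4.png

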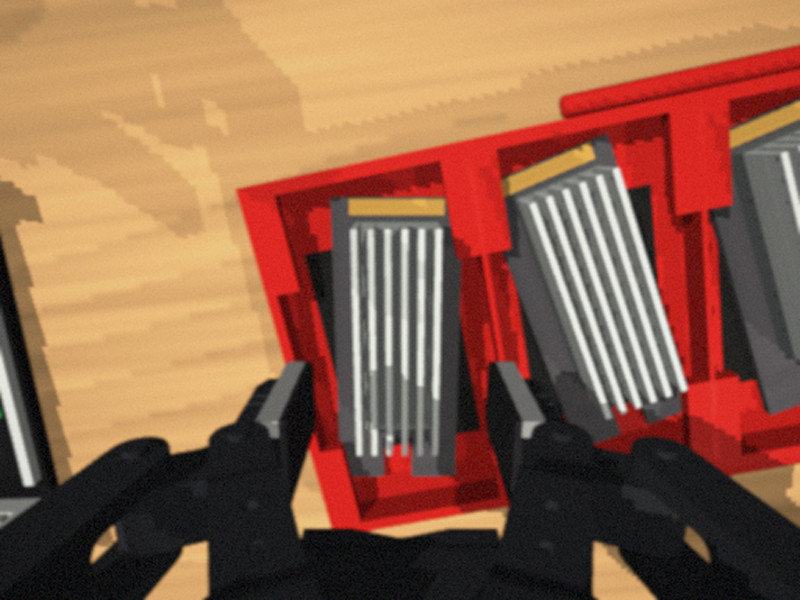

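The drive sits centred between the fingers at (400,340) and the yaw is aligned. I'll settle, then descend.

```bash
python3 -m handwheel '{"offset":[[0,0,0],[0,0,1],[0,0,2],[0,0,2]],"turn":[0,0,0,0]}' ; python3 go.py 542.7 -87.8 14 -6.6
```

```text
t: 8.05
tcp_pos: [541.0, -88.9, 36.7]
tool_rot: [0.998, -0.059, -0.002, -0.0]
contact_force: [-0.5, 0.3, -0.9]
gripper_width: 0.589
grip_force: 0.0
at [541.  -88.9  36.7] yaw -6.73 force [-0.5  0.3 -0.9] w 0.589 grip 0.0
offset cm [ 0.16 -0.13  2.27] turn -0.002
```

```bash
python3 -m handwheel '{"offset":[[0,0,1],[0,0,2],[0,0,2.5],[0,0,2.5],[0,0,2.5],[0,0,2.5]],"turn":[0,0,0,0,0,0]}' ;python3 go.py 542.7 -87.8 14 -6.6;  python3 -m handwheel '{"offset":[[0,0,0],[0,0,0],[0,0,0],[0,0,0.3],[0,0,0.5]],"turn":[0,0,0,0,0]}' -0.12; python3 go.py 542.7 -87.8 14 -6.6
```

```text
t: 8.65
tcp_pos: [543.2, -89.4, 14.8]
tool_rot: [0.998, -0.059, 0.001, 0.0]
contact_force: [-0.7, 0.7, -0.4]
gripper_width: 0.59
grip_force: 0.0
at [543.2 -89.4  14.8] yaw -6.71 force [-0.7  0.7 -0.4] w 0.59 grip 0.0
offset cm [-0.07 -0.15  0.08] turn -0.002
t: 9.15
tcp_pos: [542.8, -89.3, 9.1]
tool_rot: [0.998, -0.059, 0.0, 0.0]
contact_force: [-0.9, 0.8, 0.6]
gripper_width: 0.439
grip_force: 0.0
at [542.8 -89.3   9.1] yaw -6.72 force [-0.9  0.8  0.6] w 0.439 grip 0.0
offset cm [-0.02 -0.15 -0.49] turn -0.002
```

```bash
python3 -m handwheel '{"offset":[[0,-0.15,0],[0,-0.15,0],[0,-0.15,0],[0,-0.15,0],[0,-0.15,0],[0,-0.15,0]],"turn":[0,0,0,0,0,0]}' -1 60;python3 go.py 542.7 -87.8 14 4.95;  python3 -m handwheel '{"offset":[[0,0,-0.15],[0,0,-0.15],[0,0,-0.15],[0,0,-0.15],[0,0,-0.15],[0,0,-0.15],[0,0,-0.15]],"turn":[0,-0.05,-0.1,-0.15,-0.2,-0.205,-0.205]}'; python3 go.py 542.7 -87.8 14 4.95
```

```text
t: 9.75
tcp_pos: [542.8, -87.8, 9.1]
tool_rot: [0.998, -0.059, -0.0, -0.0]
contact_force: [0.1, 0.3, -1.6]
gripper_width: 0.341
grip_force: 61.0
at [542.8 -87.8   9.1] yaw -6.72 force [ 0.1  0.3 -1.6] w 0.341 grip 61.0
offset cm [-0.01  0.   -0.49] turn -0.204
t: 10.45
tcp_pos: [543.0, -87.8, 10.9]
tool_rot: [0.999, 0.043, 0.0, 0.0]
contact_force: [0.4, 0.1, -2.9]
gripper_width: 0.341
grip_force: 65.1
at [543.  -87.8  10.9] yaw 4.98 force [ 0.4  0.1 -2.9] w 0.341 grip 65.1
offset cm [-0.03 -0.01 -0.31] turn 0.001
```

```bash
python3 -m handwheel '{"offset":[[0,0,-0.5],[0,0,-1],[0,0,-1.5],[0,0,-2.2]],"turn":[0,0,0,0]}'; python3 -m handwheel '{"offset":[[0,0,-2],[0,0,-4],[0,0,-7],[0,0,-10],[0,0,-10],[0,0,-10]],"turn":[0,0,0,0,0,0]}'; python3 - <<'E'
from h import *
d=cams.get_image("wrist"); cv2.imwrite("pics/w5.png",cv2.resize(d["frame"][:,:,::-1],(800,600),interpolation=cv2.INTER_CUBIC))
E
python3 go.py 557.2 101.2 120 -5
```

```text
t: 10.85
tcp_pos: [543.0, -87.8, 33.4]
tool_rot: [0.999, 0.044, 0.0, -0.0]
contact_force: [-0.1, -0.4, -1.5]
gripper_width: 0.337
grip_force: 65.1
t: 11.45
tcp_pos: [543.4, -87.9, 133.8]
tool_rot: [0.999, 0.044, 0.001, 0.0]
contact_force: [0.2, 1.0, -2.5]
gripper_width: 0.34
grip_force: 65.4
at [542.4 -87.7 132.1] yaw 5.03 force [-0.5  0.6 -2.7] w 0.337 grip 65.4
offset cm [  3.13 -18.68   1.21] turn 0.175
```

View pics/w5.png

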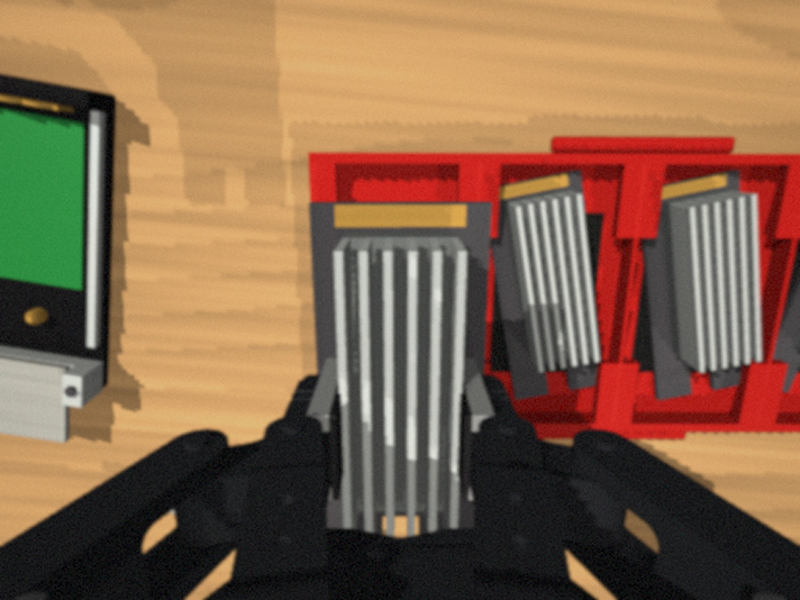

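The drive is held straight; its sled far edge runs from (310,204) to (492,204). I check its offset in the camera frame.

```bash
python3 - <<'E'
from h import *
d=cams.get_image("wrist"); s=telemetry.sense(); P=back(d,np.array([[310,204],[492,204]])/1.5625,s["tcp_pos"][2]-1.1); print(P.round(1),np.hypot(*(P[1]-P[0])[:2]),s["tcp_pos"])
t=np.radians(5.03); u=np.array([np.cos(t),np.sin(t)]); c=P.mean(0)[:2]-60*u; o=c-s["tcp_pos"][:2]; print("centre",c,"rel tool x,y",o@u,o@[u[1],-u[0]])
E
```

```text
[[ 594.5  -58.5  130.1]
 [ 598.9 -108.7  130.1]] 50.35854512418767 [541.93692725 -87.53831803 131.15505989]
centre [536.92173759 -88.87875079] rel tool x,y -5.113401372752484 0.895552182342236
```

```bash
python3 go.py 577.9 280.8 110 -5 | tail -1
python3 -m handwheel '{"offset":[[0.1,-4.5,0],[0.2,-9,0],[0.3,-13.5,0],[0.3,-18,0],[0.3,-22.5,0],[0.3,-27,0],[0.3,-31.5,0],[0.3,-36.4,0],[0.3,-36.4,0.5],[0.3,-36.4,1]],"turn":[0,0,0,0.05,0.1,0.15,0.175,0.175,0.175,0.175]}'; python3 -m handwheel '{"offset":[[0,0,0],[0,0,0],[0,0,0]],"turn":[0,0,0]}'
cat >> h.py <<'E'
def pins(d,zmin=14):
    out=[]
    for i,s,c in comps(mask(d,"brass"),20)[0]:
        P=back(d,c,zmin)[0]
        if 490<P[0]<545 and 70<P[1]<310 and s[2]<22 and s[3]<22: out.append(P[:2]); print("pin",s,c.round(1),P.round(1))
    return out
E
python3 - <<'E'
from h import *
d=cams.get_image("wrist"); pins(d); cv2.imwrite("pics/w6.png",cv2.resize(d["frame"][:,:,::-1],(800,600),interpolation=cv2.INTER_CUBIC))
E
python3 go.py 577.9 280.8 110 -5
```

```text
offset cm [  6.81 -36.38   2.12] turn 0.175
t: 12.55
tcp_pos: [512.7, 275.7, 120.4]
tool_rot: [0.999, -0.042, -0.002, 0.001]
contact_force: [-0.4, -0.1, -1.6]
gripper_width: 0.34
grip_force: 65.4
t: 12.85
tcp_pos: [514.4, 273.7, 122.8]
tool_rot: [0.999, -0.045, -0.0, 0.0]
contact_force: [0.4, -0.6, -1.2]
gripper_width: 0.341
grip_force: 65.4
pin [388 167  14  12 123] [394.5 172.9] [515.9 165.4  14. ]
pin [464 167  15  12 139] [471.1 172.7] [510.7 106.2  14. ]
pin [312 168  12  11 104] [317.7 173.1] [521.  224.8  14. ]
at [514.5 273.9 123.1] yaw -5.11 force [ 0.2 -0.1 -1.5] w 0.338 grip 65.4
offset cm [ 6.25 -1.25  1.31] turn -0.002
```

View pics/w6.png

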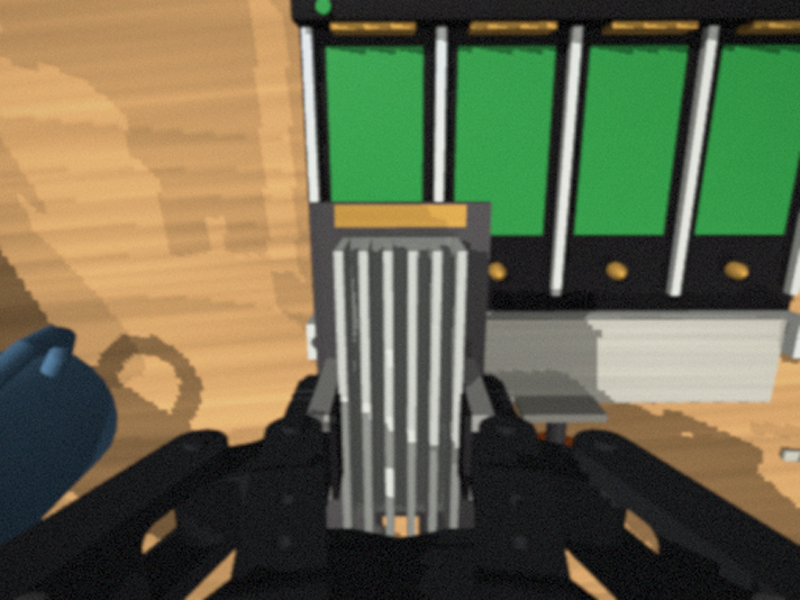

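Drive held; pins visible at (616,270) and (736,270). They put seat 3 at about (574.0, 280.7). Moving over it.

```bash
python3 go.py 579.2 281.1 50 -5 | tail -1
python3 -m handwheel '{"offset":[[2,-0.5,0],[4,-1.3,0],[6.4,-1.3,0],[6.4,-1.3,2],[6.4,-1.3,5],[6.4,-1.3,7.3],[6.4,-1.3,7.3],[6.4,-1.3,7.3],[6.4,-1.3,7.3]],"turn":[0,0,0,0,0,0,0,0,0]}'; python3 go.py 579.2 281.1 24 -5
```

```text
offset cm [ 6.38 -1.29  7.31] turn -0.002
t: 13.8
tcp_pos: [580.4, 282.7, 52.3]
tool_rot: [0.999, -0.044, 0.002, -0.001]
contact_force: [0.9, -0.3, -0.5]
gripper_width: 0.339
grip_force: 65.4
at [580.4 282.7  52.3] yaw -5.02 force [ 0.9 -0.3 -0.5] w 0.339 grip 65.4
offset cm [-0.11  0.17  2.83] turn -0.0
```

```bash
python3 -m handwheel '{"offset":[[0,0,1],[0,0,2],[0,0,2],[0,0,2],[0,0,2],[0,0,2]],"turn":[0,0,0,0,0,0]}'; python3 go.py 579.2 281.1 14 -5;  python3 -m handwheel '{"offset":[[0,0,0],[0,0,0]],"turn":[0,0]}'; python3 go.py 579.2 281.1 14 -5
```

```text
t: 14.4
tcp_pos: [579.3, 282.6, 30.3]
tool_rot: [0.999, -0.044, 0.0, -0.0]
contact_force: [0.2, 0.2, -2.4]
gripper_width: 0.338
grip_force: 65.4
at [579.3 282.6  30.3] yaw -4.99 force [ 0.2  0.2 -2.4] w 0.338 grip 65.4
offset cm [0.01 0.15 1.63] turn 0.0
t: 14.6
tcp_pos: [579.1, 282.5, 30.1]
tool_rot: [0.999, -0.044, 0.0, -0.0]
contact_force: [-0.5, -0.5, -2.4]
gripper_width: 0.338
grip_force: 65.4
at [579.1 282.5  30.1] yaw -4.99 force [-0.5 -0.5 -2.4] w 0.338 grip 65.4
offset cm [0.02 0.14 1.61] turn 0.0
```

Correct y by 1.4 mm, lower gently, and watch the force.

```bash
python3 -m handwheel '{"offset":[[0,0.14,0],[0,0.14,0.4],[0,0.14,0.8],[0,0.14,1.1],[0,0.14,1.4],[0,0.14,1.6],[0,0.14,1.6],[0,0.14,1.6]],"turn":[0,0,0,0,0,0,0,0]}'; python3 go.py 579.2 281.1 13 -5
```

```text
t: 15.4
tcp_pos: [578.9, 281.1, 13.8]
tool_rot: [0.999, -0.044, 0.0, -0.0]
contact_force: [-0.1, 0.4, -2.1]
gripper_width: 0.339
grip_force: 65.6
at [578.9 281.1  13.8] yaw -5.0 force [-0.1  0.4 -2.1] w 0.339 grip 65.6
offset cm [ 0.03 -0.01  0.08] turn 0.0
```

```bash
python3 -m handwheel '{"offset":[[0,0,0.08],[0,0,0.08]],"turn":[0,0]}'; python3 -m handwheel '{"offset":[[0,0,0],[0,0,0],[0,0,0],[0,0,-1],[0,0,-3],[0,0,-6],[0,0,-10],[0,0,-14],[0,0,-18],[0,0,-22]],"turn":[0,0,0,0,0,0,0,0,0,0]}' 0.06;  python3 -m handwheel '{"offset":[[-4,5,0],[-8,9,0],[-8,9,0],[-8,9,0]],"turn":[0,0,0,0]}'
python3 - <<'E'
from h import *
d=cams.get_image("wrist"); pins(d); cv2.imwrite("pics/w7.png",cv2.resize(d["frame"][:,:,::-1],(800,600),interpolation=cv2.INTER_CUBIC)); drives(d,40); dockfit(d)
E
python3 go.py 475 -191 272 5
```

```text
t: 15.6
tcp_pos: [578.9, 281.1, 13.1]
tool_rot: [0.999, -0.044, 0.0, -0.0]
contact_force: [-0.1, 0.6, -1.4]
gripper_width: 0.337
grip_force: 65.6
t: 16.6
tcp_pos: [578.6, 281.0, 236.0]
tool_rot: [0.999, -0.044, 0.001, -0.0]
contact_force: [0.7, 0.5, -1.1]
gripper_width: 0.531
grip_force: 0.0
t: 17.0
tcp_pos: [489.8, 197.0, 234.9]
tool_rot: [0.999, -0.044, 0.001, -0.0]
contact_force: [-0.3, -0.1, -0.4]
gripper_width: 0.532
grip_force: 0.0
pin [169 131   8   8  47] [172.4 134.6] [526.3 285.   14. ]
pin [224 131   8   8  46] [227.7 134.3] [521.2 225.1  14. ]
pin [279 131   8   7  45] [282.6 134.1] [516.1 165.6  14. ]
pin [334 130   9   8  52] [337.9 133.8] [511.1 105.7  14. ]
drive [157.  75.] [580.3 284.4  -5.   96.9  37.8]
green [581.5 219.6] [46.5 87.2] 85.01
green [576.1 159.7] [46.3 87.3] 85.17
green [570.8  99.8] [46.4 87.1] 84.99
at [491.  198.  234.7] yaw -5.05 force [-0.  -0.4  0.4] w 0.532 grip 0.0
offset cm [ 1.83 38.89 -3.73] turn -0.175
```

View pics/w7.png

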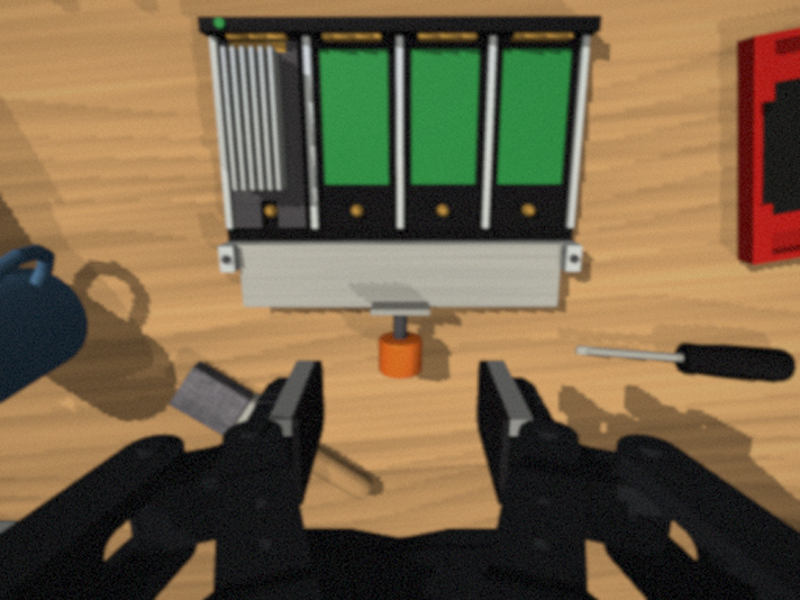

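Drive 1 is seated with the pin in its notch, at (269,210). Back to the caddy for the next one.

```bash
python3 -m handwheel '{"offset":[[0.2,4.5,0],[0.4,9,0],[0.6,13.5,0],[0.8,18,0],[1,22.5,0],[1.2,27,0],[1.4,31.5,0],[1.6,36,0],[1.8,38.9,0],[1.8,38.9,0]],"turn":[0,0,0,-0.1,-0.175,-0.175,-0.175,-0.175,-0.175,-0.175]}' 0.18; python3 -m handwheel '{"offset":[[0,0,0],[0,0,0],[0,0,0]],"turn":[0,0,0]}'
cat >> h.py <<'E'
def plan(d):
    for x,y,a,w,h in drives(d):
        if x<480: continue
        u=np.array([np.cos(np.radians(a)),np.sin(np.radians(a))]); print("grasp",(np.array([x,y])-5*u).round(1),"yaw",round(a,1))
E
python3 -c "
from h import *
plan(cams.get_image('wrist'))"; python3 go.py 551.4 -165 60 16.2
```

```text
t: 18.05
tcp_pos: [476.2, -194.4, 232.8]
tool_rot: [0.999, 0.042, 0.0, 0.001]
contact_force: [0.1, 1.2, -0.1]
gripper_width: 0.586
grip_force: 0.0
t: 18.35
tcp_pos: [475.9, -189.5, 233.2]
tool_rot: [0.999, 0.045, 0.0, -0.0]
contact_force: [0.5, 0.7, 0.9]
gripper_width: 0.593
grip_force: 0.0
drive [236.  80.] [ 556.3 -163.6   16.    84.9   32. ]
drive [319.  80.] [ 562.7 -243.8   16.9   83.9   32.2]
drive [403.  82.] [ 568.9 -324.8   -6.6   84.3   36. ]
grasp [ 551.5 -165. ] yaw 16.0
grasp [ 558.  -245.3] yaw 16.9
grasp [ 563.9 -324.2] yaw -6.6
at [ 475.8 -189.6  233.2] yaw 5.15 force [ 0.4 -0.3  0.1] w 0.589 grip 0.0
offset cm [ 7.75 -1.77 17.32] turn -0.193
```

```bash
python3 -m handwheel '{"offset":[[4,-1,0],[7.75,-1.8,3],[7.75,-1.8,8],[7.75,-1.8,13],[7.75,-1.8,17],[7.75,-1.8,19.3],[7.75,-1.8,19.3],[7.75,-1.8,19.3],[7.75,-1.8,19.3],[7.75,-1.8,19.3]],"turn":[-0.1,-0.193,-0.193,-0.193,-0.193,-0.193,-0.193,-0.193,-0.193,-0.193]}' 0.18 60;python3 -m handwheel '{"offset":[[0,0,0],[0,0,0]],"turn":[0,0]}'; python3 go.py 551.5 -165 14 16.1
```

```text
t: 19.4
tcp_pos: [552.7, -166.5, 42.8]
tool_rot: [0.99, 0.14, 0.002, 0.001]
contact_force: [-0.1, 0.9, -0.2]
gripper_width: 0.596
grip_force: 0.0
t: 19.6
tcp_pos: [551.5, -166.3, 41.2]
tool_rot: [0.99, 0.14, 0.001, 0.001]
contact_force: [0.7, -0.6, -0.1]
gripper_width: 0.589
grip_force: 0.0
at [ 551.5 -166.3   41.2] yaw 16.08 force [ 0.7 -0.6 -0.1] w 0.589 grip 0.0
offset cm [ 0.03 -0.12  2.72] turn -0.0
```

```bash
python3 -m handwheel '{"offset":[[0,-0.1,1],[0,-0.1,2],[0,-0.1,2.7],[0,-0.1,2.7],[0,-0.1,2.7]],"turn":[0,0,0,0,0]}' ;  python3 -m handwheel '{"offset":[[0,0,0],[0,0,0],[0,0,0],[0,0,0.3],[0,0,0.5],[0,0,0.5]],"turn":[0,0,0,0,0,0]}' -0.12; python3 go.py 551.5 -165 9.1 16.1;python3 -m handwheel '{"offset":[[0,0,0],[0,0,0],[0,0,0],[0,0,0],[0,0,0],[0,0,0]],"turn":[0,0,0,0,0,0]}' -1 60;python3 go.py 551.5 -165 9.1 4.95
```

```text
t: 20.1
tcp_pos: [550.3, -164.9, 12.3]
tool_rot: [0.99, 0.14, -0.001, -0.0]
contact_force: [-0.4, 0.4, 1.3]
gripper_width: 0.588
grip_force: 0.0
t: 20.7
tcp_pos: [550.3, -164.9, 7.5]
tool_rot: [0.99, 0.14, -0.0, -0.0]
contact_force: [0.1, -0.7, -0.6]
gripper_width: 0.442
grip_force: 0.0
at [ 550.3 -164.9    7.5] yaw 16.09 force [ 0.1 -0.7 -0.6] w 0.442 grip 0.0
offset cm [ 0.11  0.04 -0.16] turn -0.0
t: 21.3
tcp_pos: [550.7, -165.1, 7.9]
tool_rot: [0.99, 0.14, 0.0, -0.0]
contact_force: [0.4, -0.1, -0.8]
gripper_width: 0.341
grip_force: 60.7
at [ 550.7 -165.1    7.9] yaw 16.09 force [ 0.4 -0.1 -0.8] w 0.341 grip 60.7
offset cm [ 0.08  0.02 -0.12] turn 0.194
```

```bash
python3 -m handwheel '{"offset":[[0,0,-0.15],[0,0,-0.15],[0,0,-0.15],[0,0,-0.15],[0,0,-0.15],[0,0,-0.15],[0,0,-0.15]],"turn":[0,0.05,0.1,0.15,0.194,0.194,0.194]}'; python3 -m handwheel '{"offset":[[0,0,-0.5],[0,0,-1],[0,0,-1.5],[0,0,-2.2]],"turn":[0,0,0,0]}';python3 -m handwheel '{"offset":[[0,0,-2],[0,0,-4],[0,0,-7],[0,0,-9],[0,0,-9],[0,0,-9]],"turn":[0,0,0,0,0,0]}'
cat > held.py <<'E'
# where the held drive sits relative to the TCP, from the sled's far edge; arg: height of the sled top over the TCP
import sys
from h import *
from workcell import telemetry
d=cams.get_image("wrist"); s=telemetry.sense(); p=s["tcp_pos"]; T=d["cam_to_world"]; M=T[:3,:3]
g=cv2.inRange(cv2.cvtColor(d["frame"],cv2.COLOR_RGB2HSV),(15,120,110),(28,255,255)); g[:120]=0; g[155:]=0; g[:,:205]=0; g[:,310:]=0
i,st,c=max(comps(g,80)[0],key=lambda v:v[1][4]); print("gold strip px",st,"w3 ref check")
x=T[:3,1]*-1; u=x[:2]/np.hypot(*x[:2]); P=back(d,c,p[2]+float(sys.argv[1]))[0]; o=P[:2]-p[:2]; print("strip rel tool",round(o@u,1),round(o@[u[1],-u[0]],1),"tcp",p.round(1))
E
python3 held.py 0.1; python3 go.py 573.8 221.2 110 -5
```

```text
t: 22.0
tcp_pos: [550.5, -164.9, 9.3]
tool_rot: [0.999, 0.044, -0.0, -0.0]
contact_force: [0.1, -0.7, -2.8]
gripper_width: 0.343
grip_force: 60.5
t: 22.4
tcp_pos: [550.7, -165.0, 32.1]
tool_rot: [0.999, 0.043, 0.0, 0.0]
contact_force: [-0.1, 0.3, -2.8]
gripper_width: 0.34
grip_force: 60.5
t: 23.0
tcp_pos: [550.8, -165.1, 121.8]
tool_rot: [0.999, 0.043, 0.0, 0.0]
contact_force: [-0.4, -0.2, -3.0]
gripper_width: 0.34
grip_force: 60.4
gold strip px [ 213  129   86   15 1275] w3 ref check
strip rel tool 52.9 0.4 tcp [ 550.  -164.8  120.4]
at [ 550.  -164.8  120.4] yaw 4.97 force [-0.4  0.4 -2.7] w 0.342 grip 60.4
offset cm [  5.72 -38.25   1.04] turn 0.174
```

```bash
python3 -m handwheel '{"offset":[[0.6,-4.5,0],[1.2,-9,0],[1.8,-13.5,0],[2.4,-18,0],[3,-22.5,0],[3.6,-27,0],[4.2,-31.5,0],[5,-36,0],[5.6,-38.3,0],[5.6,-38.3,0]],"turn":[0,0,0,0.05,0.1,0.15,0.174,0.174,0.174,0.174]}'; python3 -m handwheel '{"offset":[[0,0,2],[0,0,4],[0,0,7],[0,0,7],[0,0,7],[0,0,7]],"turn":[0,0,0,0,0,0]}'; python3 held.py 0.1; python3 go.py 572.7 221.3 28 -5
```

```text
t: 24.05
tcp_pos: [571.8, 224.8, 118.7]
tool_rot: [0.999, -0.041, -0.002, -0.0]
contact_force: [-0.1, -0.4, -2.0]
gripper_width: 0.336
grip_force: 60.6
t: 24.65
tcp_pos: [574.2, 221.1, 52.9]
tool_rot: [0.999, -0.044, 0.001, -0.0]
contact_force: [0.2, -0.3, -2.2]
gripper_width: 0.342
grip_force: 60.5
gold strip px [ 213  129   86   15 1277] w3 ref check
strip rel tool 52.1 0.2 tcp [574.5 221.3  53.5]
at [574.5 221.3  53.5] yaw -5.02 force [-0.2  0.5 -1.4] w 0.34 grip 60.5
offset cm [-0.18  0.02  2.55] turn -0.0
```

```bash
python3 -m handwheel '{"offset":[[0,0,1],[0,0,2],[0,0,2.3],[0,0,2.3],[0,0,2.3],[0,0,2.3],[0,0,2.3],[0,0,2.3]],"turn":[0,0,0,0,0,0,0,0]}'; python3 go.py 572.7 221.3 12 -5
```

```text
t: 25.5
tcp_pos: [573.5, 221.4, 28.9]
tool_rot: [0.999, -0.044, 0.0, -0.0]
contact_force: [-0.5, 0.1, -2.0]
gripper_width: 0.336
grip_force: 60.6
at [573.5 221.4  28.9] yaw -5.0 force [-0.5  0.1 -2. ] w 0.336 grip 60.6
offset cm [-0.08  0.02  1.69] turn 0.0
```

```bash
python3 -m handwheel '{"offset":[[-0.08,0,0.4],[-0.08,0,0.8],[-0.08,0,1.1],[-0.08,0,1.4],[-0.08,0,1.6],[-0.08,0,1.6],[-0.08,0,1.6]],"turn":[0,0,0,0,0,0,0]}'; python3 go.py 572.7 221.3 12 -5
```

```text
t: 26.2
tcp_pos: [572.6, 221.4, 12.6]
tool_rot: [0.999, -0.044, 0.0, -0.0]
contact_force: [-0.7, 0.1, -2.6]
gripper_width: 0.338
grip_force: 60.6
at [572.6 221.4  12.6] yaw -5.0 force [-0.7  0.1 -2.6] w 0.338 grip 60.6
offset cm [0.01 0.01 0.06] turn 0.0
```

```bash
python3 -m handwheel '{"offset":[[0,0,0.06],[0,0,0.06]],"turn":[0,0]}'; python3 -m handwheel '{"offset":[[0,0,0],[0,0,0],[0,0,0],[0,0,-1],[0,0,-3],[0,0,-6],[0,0,-10],[0,0,-14],[0,0,-18],[0,0,-22]],"turn":[0,0,0,0,0,0,0,0,0,0]}' 0.06;  python3 -m handwheel '{"offset":[[-4,3,0],[-8,3,0],[-8,3,0],[-8,3,0],[-8,3,0]],"turn":[0,0,0,0,0]}'
python3 - <<'E'
from h import *
d=cams.get_image("wrist"); pins(d); drives(d,40,thr=140)
E
python3 go.py 475 -191 235 5
```

```text
t: 26.4
tcp_pos: [572.6, 221.5, 12.0]
tool_rot: [0.999, -0.044, 0.0, -0.0]
contact_force: [-1.0, -0.2, -1.7]
gripper_width: 0.34
grip_force: 60.6
t: 27.4
tcp_pos: [572.3, 221.4, 234.9]
tool_rot: [0.999, -0.044, 0.001, -0.0]
contact_force: [-0.6, -0.2, 0.6]
gripper_width: 0.525
grip_force: 0.0
t: 27.9
tcp_pos: [490.9, 198.6, 232.7]
tool_rot: [0.999, -0.044, 0.001, -0.0]
contact_force: [0.4, -0.4, -0.4]
gripper_width: 0.534
grip_force: 0.0
pin [171 132   8   8  51] [174.4 135.7] [525.9 284.1  14. ]
pin [226 133   8   7  44] [229.4 135.9] [520.6 224.9  14. ]
pin [282 132   7   8  48] [284.9 135.5] [515.7 165.   14. ]
pin [336 132   9   8  55] [340.2 135.4] [510.6 105.5  14. ]
drive [160.  72.] [586.8 282.7  -5.   82.6  39.2]
drive [225.  76.] [578.6 220.9  -5.   82.9  30.8]
at [491.1 198.6 232.4] yaw -5.0 force [-0.1 -0.1 -0.1] w 0.527 grip 0.0
offset cm [ 1.8  38.95 -0.26] turn -0.175
```

```bash
python3 -m handwheel '{"offset":[[0.2,4.5,0],[0.4,9,0],[0.6,13.5,0],[0.8,18,0],[1,22.5,0],[1.2,27,0],[1.4,31.5,0],[1.6,36,0],[1.8,40.5,0],[1.8,44.5,0]],"turn":[0,0,0,-0.1,-0.175,-0.175,-0.175,-0.175,-0.175,-0.175]}' 0.18; python3 -m handwheel '{"offset":[[0,0,0],[0,0,0],[0,0,0],[0,0,0]],"turn":[0,0,0,0]}'
python3 -c "
from h import *
plan(cams.get_image('wrist'))"; python3 go.py 558 -245.3 40 16.9
```

```text
t: 28.95
tcp_pos: [469.7, -249.4, 231.8]
tool_rot: [0.999, 0.043, 0.0, 0.0]
contact_force: [0.6, 0.1, -0.4]
gripper_width: 0.589
grip_force: 0.0
t: 29.35
tcp_pos: [469.8, -245.2, 232.1]
tool_rot: [0.999, 0.045, 0.0, -0.0]
contact_force: [0.2, 0.8, 0.5]
gripper_width: 0.587
grip_force: 0.0
drive [263.  68.] [ 562.9 -243.9   16.3   84.    32.3]
drive [349.  70.] [ 568.6 -326.2   -6.2   84.2   33.5]
drive [496. 315.] [ 318.  -547.7   59.1   69.4   30.7]
grasp [ 558.1 -245.3] yaw 16.3
grasp [ 563.6 -325.6] yaw -6.2
at [ 469.8 -245.2  232.1] yaw 5.15 force [ 0.5 -0.3  0.4] w 0.587 grip 0.0
offset cm [ 8.78  0.8  19.21] turn -0.205
```

```bash
python3 -m handwheel '{"offset":[[4,0.4,0],[8.8,0.7,3],[8.8,0.7,8],[8.8,0.7,13],[8.8,0.7,17],[8.8,0.7,19.2],[8.8,0.7,19.2],[8.8,0.7,19.2],[8.8,0.7,19.2],[8.8,0.7,19.2]],"turn":[-0.1,-0.2,-0.2,-0.2,-0.2,-0.2,-0.2,-0.2,-0.2,-0.2]}' 0.18 60;python3 -m handwheel '{"offset":[[0,0,0],[0,0,0],[0,0,0],[0,0,0]],"turn":[0,0,0,0]}'; python3 go.py 558 -245.3 14 16.6
```

```text
t: 30.4
tcp_pos: [559.3, -246.3, 43.0]
tool_rot: [0.99, 0.144, 0.002, 0.002]
contact_force: [-0.1, -0.6, -1.0]
gripper_width: 0.59
grip_force: 0.0
t: 30.8
tcp_pos: [557.6, -245.7, 40.0]
tool_rot: [0.99, 0.143, 0.0, 0.0]
contact_force: [0.5, -0.1, 0.6]
gripper_width: 0.591
grip_force: 0.0
at [ 557.6 -245.7   40. ] yaw 16.48 force [ 0.5 -0.1  0.6] w 0.591 grip 0.0
offset cm [ 0.05 -0.03  2.6 ] turn -0.002
```

```bash
python3 -m handwheel '{"offset":[[0.05,-0.05,1],[0.05,-0.05,2],[0.05,-0.05,2.6],[0.05,-0.05,2.6],[0.05,-0.05,2.6]],"turn":[0,0,0,0,0]}' ;  python3 -m handwheel '{"offset":[[0,0,0],[0,0,0],[0,0,0],[0,0,0.3],[0,0,0.5],[0,0,0.5]],"turn":[0,0,0,0,0,0]}' -0.12; python3 -m handwheel '{"offset":[[0,0,0],[0,0,0],[0,0,0],[0,0,0],[0,0,0],[0,0,0]],"turn":[0,0,0,0,0,0]}' -1 60;python3 go.py 558 -245.3 9.1 4.95
```

```text
t: 31.3
tcp_pos: [557.7, -244.9, 13.3]
tool_rot: [0.99, 0.143, -0.0, -0.0]
contact_force: [0.1, -0.2, 0.3]
gripper_width: 0.591
grip_force: 0.0
t: 31.9
tcp_pos: [557.6, -244.8, 8.3]
tool_rot: [0.99, 0.143, -0.0, -0.0]
contact_force: [-0.1, -0.1, 1.0]
gripper_width: 0.436
grip_force: 0.0
t: 32.5
tcp_pos: [557.9, -245.0, 8.8]
tool_rot: [0.99, 0.143, -0.0, -0.0]
contact_force: [0.4, 0.1, -0.8]
gripper_width: 0.339
grip_force: 60.5
at [ 557.9 -245.     8.8] yaw 16.49 force [ 0.4  0.1 -0.8] w 0.339 grip 60.5
offset cm [-0.    0.03 -0.03] turn 0.201
```

```bash
python3 -m handwheel '{"offset":[[0,0,-0.15],[0,0,-0.15],[0,0,-0.15],[0,0,-0.15],[0,0,-0.15],[0,0,-0.15],[0,0,-0.15]],"turn":[0,0.05,0.1,0.15,0.2,0.2,0.2]}'; python3 -m handwheel '{"offset":[[0,0,-0.5],[0,0,-1],[0,0,-1.5],[0,0,-2.2]],"turn":[0,0,0,0]}';python3 -m handwheel '{"offset":[[0,0,-2],[0,0,-4],[0,0,-7],[0,0,-9],[0,0,-9],[0,0,-9]],"turn":[0,0,0,0,0,0]}'
python3 held.py -0.8; python3 go.py 568.3 161.4 120 -5
```

```text
t: 33.2
tcp_pos: [557.8, -244.9, 10.3]
tool_rot: [0.999, 0.044, -0.0, -0.0]
contact_force: [-0.4, -0.1, -1.1]
gripper_width: 0.341
grip_force: 60.3
t: 33.6
tcp_pos: [558.0, -245.0, 33.0]
tool_rot: [0.999, 0.044, 0.0, -0.0]
contact_force: [-0.4, 1.0, -0.6]
gripper_width: 0.34
grip_force: 60.3
t: 34.2
tcp_pos: [558.1, -245.0, 122.8]
tool_rot: [0.999, 0.044, 0.0, 0.0]
contact_force: [-0.2, -0.0, -2.0]
gripper_width: 0.335
grip_force: 60.3
gold strip px [ 213  130   85   15 1247] w3 ref check
strip rel tool 52.3 0.3 tcp [ 557.3 -244.6  121.3]
at [ 557.3 -244.6  121.3] yaw 5.03 force [ 0.5 -0.4 -2.4] w 0.342 grip 60.3
offset cm [  4.65 -40.35   0.13] turn 0.175
```

```bash
python3 -m handwheel '{"offset":[[0.6,-4.5,0],[1.2,-9,0],[1.8,-13.5,0],[2.4,-18,0],[3,-22.5,0],[3.6,-27,0],[4.2,-31.5,0],[4.6,-36,0],[4.6,-40.4,0],[4.6,-40.4,0]],"turn":[0,0,0,0.05,0.1,0.15,0.175,0.175,0.175,0.175]}'; python3 -m handwheel '{"offset":[[0,0,2],[0,0,4],[0,0,7],[0,0,9],[0,0,9],[0,0,9],[0,0,9],[0,0,9]],"turn":[0,0,0,0,0,0,0,0]}'; python3 held.py -0.8; python3 go.py 568.3 161.4 13 -5
```

```text
t: 35.25
tcp_pos: [566.0, 166.9, 119.9]
tool_rot: [0.999, -0.04, -0.002, -0.001]
contact_force: [0.7, -1.1, -1.6]
gripper_width: 0.337
grip_force: 60.4
t: 36.05
tcp_pos: [569.6, 161.5, 34.2]
tool_rot: [0.999, -0.044, 0.002, -0.0]
contact_force: [0.0, 0.1, -1.4]
gripper_width: 0.343
grip_force: 60.4
gold strip px [ 213  130   85   15 1250] w3 ref check
strip rel tool 52.0 -0.2 tcp [569.4 161.6  34.1]
at [569.4 161.6  34.1] yaw -5.0 force [-0.2  0.2 -0.9] w 0.338 grip 60.4
offset cm [-0.11  0.03  2.11] turn 0.0
```

```bash
python3 -m handwheel '{"offset":[[0,0,0.2],[0,0,0.3],[0,0,0.3],[0,0,0.3],[0,0,0.3]],"turn":[0,0,0,0,0]}'; python3 go.py 568.3 161.4 13 -5
```

```text
t: 36.6
tcp_pos: [568.4, 161.5, 29.4]
tool_rot: [0.999, -0.044, 0.0, 0.0]
contact_force: [0.2, -0.3, -2.4]
gripper_width: 0.343
grip_force: 60.4
at [568.4 161.5  29.4] yaw -5.0 force [ 0.2 -0.3 -2.4] w 0.343 grip 60.4
offset cm [-0.01  0.01  1.64] turn 0.0
```

```bash
python3 -m handwheel '{"offset":[[0,0,0.4],[0,0,0.8],[0,0,1.1],[0,0,1.4],[0,0,1.6],[0,0,1.6],[0,0,1.6]],"turn":[0,0,0,0,0,0,0]}'; python3 go.py 568.3 161.4 13 -5
```

```text
t: 37.3
tcp_pos: [568.4, 161.5, 13.5]
tool_rot: [0.999, -0.044, 0.0, -0.0]
contact_force: [-0.3, -1.0, -1.8]
gripper_width: 0.343
grip_force: 60.5
at [568.4 161.5  13.5] yaw -5.0 force [-0.3 -1.  -1.8] w 0.343 grip 60.5
offset cm [-0.01  0.01  0.05] turn 0.0
```

```bash
python3 -m handwheel '{"offset":[[0,0,0.06],[0,0,0.06]],"turn":[0,0]}'; python3 -m handwheel '{"offset":[[0,0,0],[0,0,0],[0,0,0],[0,0,-1],[0,0,-3],[0,0,-6],[0,0,-10],[0,0,-14],[0,0,-18],[0,0,-22]],"turn":[0,0,0,0,0,0,0,0,0,0]}' 0.06;  python3 -m handwheel '{"offset":[[-4,0,0],[-8,0,0],[-8,0,0],[-8,0,0],[-8,0,0]],"turn":[0,0,0,0,0]}'
python3 - <<'E'
from h import *
d=cams.get_image("wrist"); pins(d); drives(d,40,thr=140)
E
python3 go.py 470 -300 235 5
```

```text
t: 37.5
tcp_pos: [568.4, 161.5, 12.8]
tool_rot: [0.999, -0.044, 0.0, 0.0]
contact_force: [0.4, -0.5, -2.2]
gripper_width: 0.34
grip_force: 60.5
t: 38.5
tcp_pos: [568.1, 161.4, 235.7]
tool_rot: [0.999, -0.044, 0.001, -0.0]
contact_force: [0.8, 0.5, -0.8]
gripper_width: 0.527
grip_force: 0.0
t: 39.0
tcp_pos: [489.4, 168.4, 233.6]
tool_rot: [0.999, -0.044, 0.001, -0.0]
contact_force: [0.4, -0.4, -0.5]
gripper_width: 0.53
grip_force: 0.0
pin [143 133   9   8  46] [146.8 136.6] [526.  284.2  14. ]
pin [254 133   7   8  45] [257.  136.4] [515.8 164.9  14. ]
pin [309 133   8   8  48] [312.1 136.4] [510.6 105.3  14. ]
pin [198 134   8   7  44] [201.8 136.9] [520.5 224.7  14. ]
drive [129.  75.] [584.2 281.9  -4.9  87.   37. ]
drive [193.  76.] [579.1 224.5  -4.3  83.6  38. ]
drive [256.  77.] [574.1 161.3  -4.4  82.6  29.8]
at [489.6 168.3 233.3] yaw -5.02 force [0.6 0.5 0. ] w 0.531 grip 0.0
offset cm [ 2.14 46.83 -0.17] turn -0.175
```

```bash
python3 -m handwheel '{"offset":[[0.2,4.7,0],[0.4,9.4,0],[0.6,14,0],[0.8,18.7,0],[1,23.4,0],[1.2,28,0],[1.4,32.7,0],[1.6,37.4,0],[1.8,42,0],[2.1,46.8,0]],"turn":[0,0,0,-0.1,-0.175,-0.175,-0.175,-0.175,-0.175,-0.175]}' 0.18; python3 -m handwheel '{"offset":[[0,0,0],[0,0,0],[0,0,0],[0,0,0],[0,0,0]],"turn":[0,0,0,0,0]}'
python3 -c "
from h import *
plan(cams.get_image('wrist'))"; python3 go.py 563.6 -325.4 40 -6.5
```

```text
t: 40.05
tcp_pos: [468.9, -302.4, 232.7]
tool_rot: [0.999, 0.043, 0.0, -0.0]
contact_force: [1.3, -0.0, -0.2]
gripper_width: 0.587
grip_force: 0.0
t: 40.55
tcp_pos: [469.3, -298.4, 233.2]
tool_rot: [0.999, 0.045, 0.0, 0.0]
contact_force: [-0.3, -0.2, 0.1]
gripper_width: 0.59
grip_force: 0.0
drive [295.  64.] [ 568.6 -326.7   -6.7   83.9   31.8]
drive [495. 313.] [ 320.1 -600.2   59.1   76.4   34.4]
grasp [ 563.7 -326.1] yaw -6.7
at [ 469.2 -298.5  233.2] yaw 5.13 force [0.3 0.6 0.4] w 0.593 grip 0.0
offset cm [ 9.16  3.52 19.32] turn 0.203
```

```bash
python3 -m handwheel '{"offset":[[4,2,0],[9.1,3.5,3],[9.1,3.5,8],[9.1,3.5,13],[9.1,3.5,17],[9.1,3.5,19.3],[9.1,3.5,19.3],[9.1,3.5,19.3],[9.1,3.5,19.3],[9.1,3.5,19.3]],"turn":[0.1,0.204,0.204,0.204,0.204,0.204,0.204,0.204,0.204,0.204]}' 0.18 60;python3 -m handwheel '{"offset":[[0,0,0],[0,0,0],[0,0,0],[0,0,0]],"turn":[0,0,0,0]}'; python3 go.py 563.7 -326 14 -6.6
```

```text
t: 41.6
tcp_pos: [564.2, -327.5, 43.3]
tool_rot: [0.998, -0.058, 0.002, 0.002]
contact_force: [-0.1, -0.6, -0.6]
gripper_width: 0.591
grip_force: 0.0
t: 42.0
tcp_pos: [562.5, -326.6, 39.9]
tool_rot: [0.998, -0.058, 0.0, 0.0]
contact_force: [0.2, 0.7, -0.8]
gripper_width: 0.591
grip_force: 0.0
at [ 562.5 -326.6   39.9] yaw -6.66 force [ 0.2  0.7 -0.8] w 0.591 grip 0.0
offset cm [ 0.11 -0.07  2.59] turn -0.001
```

```bash
python3 -m handwheel '{"offset":[[0.1,-0.07,1],[0.1,-0.07,2],[0.1,-0.07,2.6],[0.1,-0.07,2.6],[0.1,-0.07,2.6]],"turn":[0,0,0,0,0]}' ;  python3 -m handwheel '{"offset":[[0,0,0],[0,0,0],[0,0,0],[0,0,0.3],[0,0,0.5],[0,0,0.5]],"turn":[0,0,0,0,0,0]}' -0.12; python3 -m handwheel '{"offset":[[0,0,0],[0,0,0],[0,0,0],[0,0,0],[0,0,0],[0,0,0]],"turn":[0,0,0,0,0,0]}' -1 60;python3 go.py 563.7 -326 9.1 4.95
```

```text
t: 42.5
tcp_pos: [563.4, -325.7, 13.2]
tool_rot: [0.998, -0.058, -0.0, -0.0]
contact_force: [-0.4, 0.1, -0.5]
gripper_width: 0.587
grip_force: 0.0
t: 43.1
tcp_pos: [563.3, -325.7, 8.2]
tool_rot: [0.998, -0.058, -0.0, -0.0]
contact_force: [0.4, -0.1, -0.3]
gripper_width: 0.441
grip_force: 0.0
t: 43.7
tcp_pos: [563.6, -325.9, 8.7]
tool_rot: [0.998, -0.058, -0.0, -0.0]
contact_force: [0.4, 0.1, -1.8]
gripper_width: 0.342
grip_force: 60.9
at [ 563.6 -325.9    8.7] yaw -6.66 force [ 0.4  0.1 -1.8] w 0.342 grip 60.9
offset cm [ 0.01  0.01 -0.04] turn -0.203
```

```bash
python3 -m handwheel '{"offset":[[0,0,-0.15],[0,0,-0.15],[0,0,-0.15],[0,0,-0.15],[0,0,-0.15],[0,0,-0.15],[0,0,-0.15]],"turn":[0,-0.05,-0.1,-0.15,-0.203,-0.203,-0.203]}'; python3 -m handwheel '{"offset":[[0,0,-0.5],[0,0,-1],[0,0,-1.5],[0,0,-2.2]],"turn":[0,0,0,0]}';python3 -m handwheel '{"offset":[[0,0,-2],[0,0,-4],[0,0,-7],[0,0,-9],[0,0,-9],[0,0,-9]],"turn":[0,0,0,0,0,0]}'
python3 held.py -0.7; python3 go.py 563.2 101.5 120 -5
```

```text
t: 44.4
tcp_pos: [563.5, -325.8, 10.2]
tool_rot: [0.999, 0.043, -0.0, -0.0]
contact_force: [0.1, -1.0, -1.4]
gripper_width: 0.341
grip_force: 60.7
t: 44.8
tcp_pos: [563.6, -325.9, 32.9]
tool_rot: [0.999, 0.043, 0.0, 0.0]
contact_force: [-0.0, -0.2, -1.5]
gripper_width: 0.34
grip_force: 60.7
t: 45.4
tcp_pos: [563.7, -326.0, 122.8]
tool_rot: [0.999, 0.043, 0.0, 0.0]
contact_force: [-0.2, -0.1, -2.1]
gripper_width: 0.338
grip_force: 60.8
gold strip px [ 214  130   85   15 1270] w3 ref check
strip rel tool 52.2 1.0 tcp [ 563.1 -325.5  121.2]
at [ 563.1 -325.5  121.2] yaw 4.97 force [-0.3  0.1 -1.4] w 0.34 grip 60.8
offset cm [  3.71 -42.54   0.12] turn 0.174
```

```bash
python3 -m handwheel '{"offset":[[0.6,-4.7,0],[1.2,-9.4,0],[1.8,-14,0],[2.4,-18.7,0],[3,-23.4,0],[3.6,-28,0],[3.7,-32.7,0],[3.7,-37.4,0],[3.7,-42.5,0],[3.7,-42.5,0]],"turn":[0,0,0,0.05,0.1,0.15,0.174,0.174,0.174,0.174]}'; python3 -m handwheel '{"offset":[[0,0,2],[0,0,4],[0,0,7],[0,0,9],[0,0,9],[0,0,9],[0,0,9],[0,0,9],[0,0,9],[0,0,9]],"turn":[0,0,0,0,0,0,0,0,0,0]}'; python3 held.py -0.7; python3 go.py 563.2 101.5 13 -5
```

```text
t: 46.45
tcp_pos: [561.2, 106.8, 120.0]
tool_rot: [0.999, -0.04, -0.002, -0.001]
contact_force: [0.1, -1.0, -1.6]
gripper_width: 0.341
grip_force: 60.8
t: 47.45
tcp_pos: [564.1, 100.7, 33.2]
tool_rot: [0.999, -0.044, 0.001, -0.0]
contact_force: [-0.2, -0.8, -1.8]
gripper_width: 0.34
grip_force: 60.8
gold strip px [ 214  130   85   15 1270] w3 ref check
strip rel tool 52.0 0.2 tcp [564.  100.7  33. ]
at [564.  100.7  33. ] yaw -4.99 force [-0.7  0.6 -1.8] w 0.34 grip 60.8
offset cm [-0.09 -0.07  2.  ] turn 0.0
```

```bash
python3 -m handwheel '{"offset":[[0,-0.08,0.2],[0,-0.08,0.4],[0,-0.08,0.4],[0,-0.08,0.4],[0,-0.08,0.4]],"turn":[0,0,0,0,0]}'; python3 go.py 563.2 101.5 13 -5
```

```text
t: 48.0
tcp_pos: [563.7, 101.5, 28.3]
tool_rot: [0.999, -0.044, 0.0, 0.0]
contact_force: [0.0, 0.8, -1.4]
gripper_width: 0.338
grip_force: 60.8
at [563.7 101.5  28.3] yaw -5.0 force [ 0.   0.8 -1.4] w 0.338 grip 60.8
offset cm [-0.05  0.    1.53] turn 0.0
```

```bash
python3 -m handwheel '{"offset":[[-0.05,0,0.4],[-0.05,0,0.8],[-0.05,0,1.1],[-0.05,0,1.3],[-0.05,0,1.5],[-0.05,0,1.5],[-0.05,0,1.5]],"turn":[0,0,0,0,0,0,0]}'; python3 go.py 563.2 101.5 12.7 -5
```

```text
t: 48.7
tcp_pos: [563.3, 101.5, 13.3]
tool_rot: [0.999, -0.044, 0.0, 0.0]
contact_force: [1.1, 0.2, -2.0]
gripper_width: 0.339
grip_force: 60.8
at [563.3 101.5  13.3] yaw -5.0 force [ 1.1  0.2 -2. ] w 0.339 grip 60.8
offset cm [-0.01  0.    0.06] turn 0.0
```

```bash
python3 -m handwheel '{"offset":[[0,0,0.06],[0,0,0.06]],"turn":[0,0]}'; python3 -m handwheel '{"offset":[[0,0,0],[0,0,0],[0,0,0],[0,0,-1],[0,0,-3],[0,0,-6],[0,0,-10],[0,0,-14],[0,0,-18],[0,0,-22]],"turn":[0,0,0,0,0,0,0,0,0,0]}' 0.06;  python3 -m handwheel '{"offset":[[-4,-5,0],[-8,-9,0],[-8,-9,0],[-8,-9,0],[-8,-9,0]],"turn":[0,0,0,0,0]}' 0.3
python3 - <<'E'
from h import *
d=cams.get_image("wrist"); pins(d); drives(d,40,thr=140); cv2.imwrite("pics/w8.png",cv2.resize(d["frame"][:,:,::-1],(800,600),interpolation=cv2.INTER_CUBIC))
for i,s,c in comps(mask(d,"orange"),100)[0]: print("knob",s,c,back(d,c,36))
E
python3 go.py 417 204 12 -5
```

```text
t: 48.9
tcp_pos: [563.3, 101.5, 12.8]
tool_rot: [0.999, -0.044, 0.0, -0.0]
contact_force: [0.2, -0.0, -2.4]
gripper_width: 0.338
grip_force: 60.8
t: 49.9
tcp_pos: [563.0, 101.5, 235.6]
tool_rot: [0.999, -0.044, 0.001, -0.0]
contact_force: [1.2, -0.3, -0.3]
gripper_width: 0.53
grip_force: 0.0
t: 50.4
tcp_pos: [491.4, 198.2, 233.6]
tool_rot: [0.999, -0.043, 0.001, 0.0]
contact_force: [0.4, 0.3, -0.4]
gripper_width: 0.651
grip_force: 0.0
pin [171 133   8   7  44] [174.3 136. ] [526. 284.  14.]
pin [226 133   8   7  42] [229.3 135.9] [521.  224.6  14. ]
pin [281 132   8   8  44] [284.2 135.9] [515.8 165.2  14. ]
pin [336 132   8   8  49] [339.6 135.8] [510.7 105.3  14. ]
drive [161.  72.] [586.9 282.6  -5.   81.9  39.2]
drive [287.  76.] [573.9 160.5  -4.4  83.4  29.9]
drive [350.  76.] [568.7 100.8  -5.   83.1  30.7]
drive [225.  77.] [578.7 220.7  -4.5  82.5  30.6]
knob [244 215  27  29 627] [256.97129187 229.70334928] [[418.45529727 203.27513931  36.        ]]
at [491.8 197.7 233.3] yaw -5.01 force [-0.1 -0.5 -0.4] w 0.65 grip 0.0
offset cm [-7.5   0.03 22.13] turn -0.0
```

View pics/w8.png

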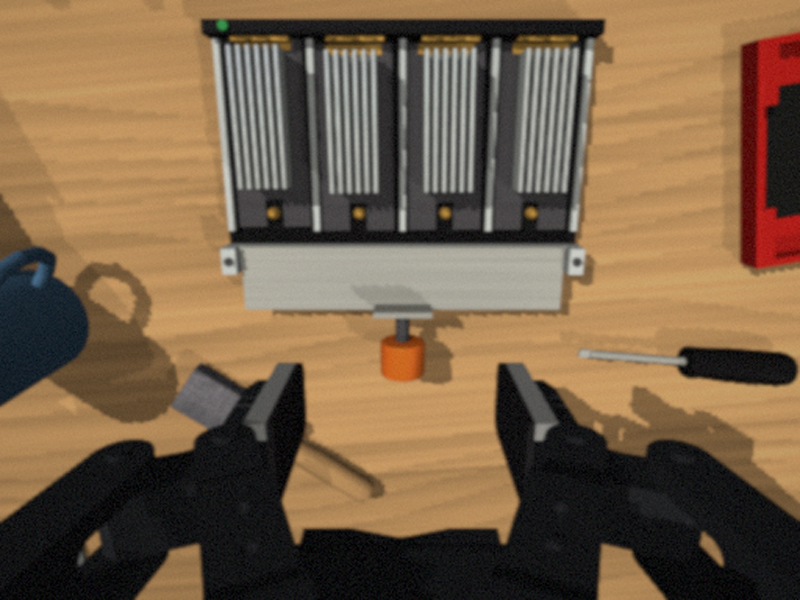

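All four drives are seated, pins inside their notches at (274,213), (359,213), (445,213) and (530,213). Now I push the knob home.

```bash
python3 -m handwheel '{"offset":[[-4,0,0],[-7.5,0,3],[-7.5,0,8],[-7.5,0,13],[-7.5,0,18],[-7.5,0,20],[-7.5,0,20],[-7.5,0,21],[-7.5,0,22],[-7.5,0,22]],"turn":[0,0,0,0,0,0,0,0,0,0]}' 0.3 40; python3 -m handwheel '{"offset":[[0,0,0],[0,0,0]],"turn":[0,0]}'; python3 -m handwheel '{"offset":[[0,0,0],[0,0,0],[0,0,0],[0,0,0],[0,0,0],[0,0,0]],"turn":[0,0,0,0,0,0]}' -1 40; python3 go.py 447.6 200.6 14 -5
```

```text
t: 51.45
tcp_pos: [416.9, 204.5, 12.6]
tool_rot: [0.999, -0.044, 0.0, 0.0]
contact_force: [-0.4, -1.5, 0.4]
gripper_width: 0.652
grip_force: 0.0
t: 51.65
tcp_pos: [417.4, 205.0, 13.7]
tool_rot: [0.999, -0.044, 0.001, -0.0]
contact_force: [-0.1, -0.2, 0.3]
gripper_width: 0.655
grip_force: 0.0
t: 52.25
tcp_pos: [416.9, 203.2, 13.7]
tool_rot: [0.999, -0.043, 0.0, 0.002]
contact_force: [-1.6, -4.6, 4.7]
gripper_width: 0.36
grip_force: 39.5
at [416.9 203.2  13.7] yaw -4.97 force [-1.6 -4.6  4.7] w 0.36 grip 39.5
offset cm [ 3.08 -0.01 -0.03] turn 0.001
```

```bash
python3 -m handwheel '{"offset":[[0.5,0.1,0],[1,0.1,0],[1.5,0.1,0],[2,0.1,0],[2.5,0.1,0],[2.9,0.1,0],[3.1,0.1,0],[3.1,0.1,0],[3.1,0.1,0]],"turn":[0,0,0,0,0,0,0,0,0]}'; python3 -m handwheel '{"offset":[[0,0,0],[0,0,0],[0,0,0],[0,0,-2],[0,0,-6],[0,0,-11],[0,0,-16],[0,0,-21],[0,0,-23]],"turn":[0,0,0,0,0,0,0,0,0]}' 0.3;python3 -m handwheel '{"offset":[[4,0,0],[4,0,0],[4,0,0],[4,0,0]],"turn":[0,0,0,0]}'
python3 - <<'E'
from h import *
d=cams.get_image("wrist"); cv2.imwrite("pics/w9.png",cv2.resize(d["frame"][:,:,::-1],(800,600),interpolation=cv2.INTER_CUBIC)); drives(d,40,thr=140)
for i,s,c in comps(mask(d,"orange"),100)[0]: print("knob",s,c,back(d,c,36))
E
```

```text
t: 53.15
tcp_pos: [446.8, 200.7, 13.7]
tool_rot: [0.999, -0.044, -0.001, 0.0]
contact_force: [-4.3, -3.8, 10.3]
gripper_width: 0.358
grip_force: 40.1
t: 54.05
tcp_pos: [449.2, 201.9, 248.8]
tool_rot: [0.999, -0.043, 0.004, -0.002]
contact_force: [0.2, 1.2, 0.3]
gripper_width: 0.65
grip_force: 0.0
t: 54.45
tcp_pos: [486.4, 197.6, 241.8]
tool_rot: [0.999, -0.043, -0.001, 0.0]
contact_force: [-0.0, 0.5, 0.7]
gripper_width: 0.646
grip_force: 0.0
drive [164.  68.] [586.5 278.8  -4.4  82.3  30.3]
drive [224.  70.] [579.  220.9  -4.5  81.8  30.3]
drive [285.  70.] [574.2 161.   -4.3  82.7  29.7]
drive [347.  70.] [568.9 101.   -5.   82.4  30.2]
knob [243 185  27  25 585] [255.44615385 197.27521368] [[447.44965681 201.38076117  36.        ]]
```

View pics/w9.png

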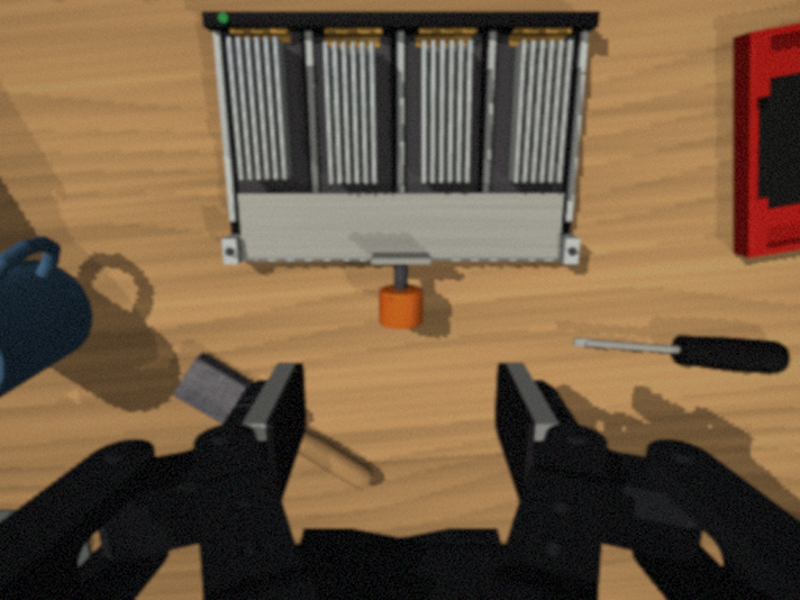

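The lock plate covers the pins and the knob is back at its original home position, (401,305). The drives are undisturbed and the robot is clear.

```bash
python3 -c "
from workcell import hand_in
print(hand_in())"
```

```text
the job is handed in; nothing more can be done
None
```

I seated all four drives in the dock over their pins, pushed the knob fully home and handed the job in at about 54 s; the last wrist picture shows all of it in place, and the hand-in gave no verdict.

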